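Shake and magnet-check the cups of gramophone screws

TASK

Hold each coloured cup of screws in turn (red first, then green, then blue, skipping any that is not there) squarely down on the sprung shaker plate, fully depressed for about a second, and stand it upright in the middle of the disc of its own colour on the board. Once all have been shaken, take the magnet wand and dip its tip briefly deep into each cup, about halfway down or more, again red, green, blue, then lay the wand back in its cradle as it was, stem hanging. Leave the other parts on the bench where they lie, and put any cup that gets knocked off its disc back in the middle.

Things in the scene. Friction and masses are not known exactly. Their poses are not given: they have to be found in the camera images.
- shaker: fixed grey benchtop parts shaker, housing 130 (x) x 140 (y) x 70 mm high; origin at the centre of its underside on the bench. Its yaw varies. A sprung round black rubber plate, 84 mm across, stands centred on top.
- plate (a joint): travel of the sprung plate in m: 0 = up, 0.010 = fully down on its stop. It takes about 4 N to start it moving and 12 N to hold it fully down; it springs back when let go. The weight of a cup alone does not press it fully.
- plate_top (a point): centre of the top face of the sprung plate, 92 mm above the bench when up and 82 mm when fully down; moves with the plate.
- board: fixed light wooden board, 150 (x) x 350 (y) x 10 mm thick, origin at the centre of its underside; it carries the three painted colour discs in a row along its y axis, 105 mm apart, their order varies.
- disc_red: red painted disc, 86 mm across, flush on top of the board (10 mm above the bench); origin at its centre. The place of the red cup.
- disc_green: green painted disc, 86 mm across, flush on top of the board (10 mm above the bench); origin at its centre. The place of the green cup.
- disc_blue: blue painted disc, 86 mm across, flush on top of the board (10 mm above the bench); origin at its centre. The place of the blue cup.
- cup_red: loose red round open metal cup with a few brass screws fixed on its floor; 58 mm outside diameter, 85 mm tall, straight 3 mm wall, inner floor 12 mm above its underside, about 0.2 to 0.3 kg. Origin at the centre of its underside, z up to the mouth. Stands mouth-up on the bench at the start; may be absent (None from the start).
- cup_green: loose green round open metal cup with a few brass screws fixed on its floor; 58 mm outside diameter, 85 mm tall, straight 3 mm wall, inner floor 12 mm above its underside, about 0.2 to 0.3 kg. Origin at the centre of its underside, z up to the mouth. Stands mouth-up on the bench at the start; may be absent (None from the start).
- cup_blue: loose blue round open metal cup with a few brass screws fixed on its floor; 58 mm outside diameter, 85 mm tall, straight 3 mm wall, inner floor 12 mm above its underside, about 0.2 to 0.3 kg. Origin at the centre of its underside, z up to the mouth. Stands mouth-up on the bench at the start; may be absent (None from the start).
- cradle: fixed dark wooden cradle: base 130 (x) x 64 x 10 mm and two posts 14 mm thick at x = -45 and +45 mm, their seats 100 mm above the bench, each with side lips 12 mm high and 34 mm apart (along y). The 76 mm between the posts is open for the fingers. Origin at the centre of its underside.
- cradle_seat (a point): the point midway between the two seats of the cradle, 100 mm above the bench: where the origin of the wand rests.
- wand: loose cranked magnet wand, 0.12 kg: orange bar handle along its x, x = -85 to +75 mm, 20 mm wide (y), z 0 to 24 mm; a 10 mm stem hangs from x = +67 to z = -85 mm, ending in a 14 mm steel tip. Origin under the handle near the balance point: grip there across y. At the start it lies on both cradle seats, x along cradle x, origin at the seat point, stem beyond a post, tip 15 mm over the bench.
- wand_tip (a point): centre of the lower end face of the wand's magnet tip, at (67, 0, -85) mm in the wand's frame.
- tone_arm: bystander: aluminium tone arm about 220 mm long, lying on the bench; origin at its underside. Leave it where it lies.
- regulator: bystander: brass speed regulator, 60 mm across, 70 mm tall; origin at its underside. Leave it where it lies.
- foot_a: bystander: walnut foot, 58 mm across, 45 mm tall; origin at its underside. Leave it where it lies.
- foot_b: bystander: walnut foot, 58 mm across, 45 mm tall; origin at its underside. Leave it where it lies.
- hinge: bystander: open red lacquered cabinet hinge, 80 x 94 x 12 mm, flat on the bench; origin at its underside. Leave it where it lies.
- governor_ball: bystander: steel governor ball weight, 50 mm across, 42 mm tall; origin at its underside. Leave it where it lies.
There are look-alikes about, which are no part of the job. There is more than one size of the cup_red; the job needs the smaller.

How it is judged:
By the outcome, as a careful person would: the job done as asked, in the order asked, and still so for the second after the job is handed in, with the robot touching nothing.
Of cup_red, cup_green, cup_blue only 2 to 3 are there at a start; the rules pass over those that are not, and their reading is None.
At some moment in a run one of cup_red, cup_green, cup_blue may be knocked a few centimetres aside while the robot is not near it.
It also fails if it takes over 210 s, if anything falls off the work surface, if the arm or the gripper's body presses on something with over 40 N, if the wrist force passes 120 N, or if a joint passes its speed limit or range.

ROBOT

A 6-joint arm with a two-finger parallel gripper is mounted at the origin on the work surface. World frame = base frame: x ahead of the robot, y to its left, z up, the work surface at z = 0. Lengths are in mm, angles in rad, forces in N, time in s.
With the tool pointing down it reaches from about 275 to 750 mm from the base axis. Payload 10.2 kg.
Tool frame: the origin (TCP) lies between the finger pads; the fingertips stand 25 mm ahead of it and the grasp point (between the pads) lies 6 mm ahead of it; z points along the fingers, y is the line along which they close (so a half turn about z gives the same grasp; the last joint's range is limited). The gripper opens to 85 mm and grips with 20 to 120 N. Pads are 22 mm wide; open, the fingers measure 114 mm over their backs; the gripper's body (76 mm by 85 mm) begins 54 mm behind the grasp point. The pads swing forward as they close: fully open they stand 13 mm farther back than shut.
Start: joints at [1, 0.313, 1.498, -0, 1.331, -0.223], TCP at [178.949, 493.567, 256.294] pointing down, gripper open.
Joint ranges: [-2.94, 2.94], [-0.97, 2.17], [0.19, 2.56], [-1.23, 4.37], [0.02, 3.11], [-2.88, 2.88]. Speed limits (rad/s): [2.39, 2.39, 3.01, 3.14, 3.14, 3.14].

INTERFACE

Orientations are given as a unit quaternion [w, x, y, z].
In Python, from rig import ctrl, eyes, finish_job gives the robot as it stands.
- The arm moves only by the tool step_arm, never from a script. Its argument "increments" is a list of rows, each an object of numbers: "dx", "dy", "dz": the shift along the tool's x, y, z in units of 25 mm (1.0 is 25 mm); "wx", "wy", "wz": the turn, a rotation vector about the tool's x, y, z in units of 6 degrees (1.0 is 6 degrees). A call has 1 to 5 rows; each row shifts and turns the commanded pose from where the row before left it, along the tool's axes as they then stand; what a row does not reach is not made up. A row lasts 1/10 s, in which the tool goes at most 50 mm and 8.59 degrees, less where a joint would pass 70% of its speed; a pose out of reach is approached as far as the arm can. A call is refused whole if a number of a shift passes 1 or a number of a turn 1, either way. A call with a gripper value outside its range is refused whole. "fingers" is the finger opening in mm, from 0 to 85.4, set as the call begins (left out, the last holds). The fingers move at their own pace and stop on an object; "squeeze" is the grip in N (left out, the last holds). Time passes only in rows, so rows that do not move let the fingers close. It gives the time, the measured TCP pose, the force, the opening and the grip force at its end, in the units of the state.
- ctrl.sense(): the state, without advancing time (a new reading comes with each control period).
- eyes.capture(name): name is "scene" or "top" or "wrist"; returns a dict with "frame" (400x640x3 uint8, blue, green, red), "fx", "fy", "cx", "cy" (pixels), "R" (3x3) and "t" (3): a world point X has camera coordinates R X + t; the wrist camera has in their place "tool_from_camera" (4x4, takes a point from camera to tool coordinates, whose origin is the TCP and whose axes are the flange's). Camera axes: x right, y down, z forward; pixel columns grow to the right and rows downward; lengths in mm; the calibration is good to about 2 mm. The wrist camera is an equidistant fisheye: a pixel r from the principal point sees the ray r / f radians off the axis. A picture is of the moment at which its call begins: read the wrist's pose just before it. There is no depth.
- finish_job(): hands the job in; it is judged then, once.
Trained networks look in the newest picture that a camera, given by its name, has taken for a name from the list of things; names that differ only in an ending like _2 or _b are one class to them, and where a whole thing is asked for, a point or a joint stands for the part that bears it (a point fixed in the world has none). Each returns a list of dicts, best first, with "p" (0 to 1); they miss things now and then, are a little off and sometimes report something else, mostly with a low value. They report only what shows in the picture. A call takes as long as a camera call. They do not tell look-alikes from the thing itself.
- eyes.cut_out(camera, label): "mask" (400x640 bool, what is visible of it).
- eyes.landmark_of(camera, label): "point" ([x, y, z] in mm, in the coordinates of the camera as it stood for that picture, good to about 4 mm: a listed point, or the origin of a listed thing).
The state is a dict: "time_s": time; "joints": joint angles; "dq": joint speeds; "tau": joint torques, N m; "eef_pos": TCP position; "ee_rot": TCP orientation; "force": force on the tool from outside, world axes, zero at the start; "wrist_torque": the same for the moment, N m; "grip_width": opening from 0.0 (shut) to 1.0 (fully open); "grip_force": force on a finger pad.
Only numpy, scipy, OpenCV 4.12 (cv2) and the standard library are available. Lean on these libraries where they do the work, as an engineer would, in place of code of your own. Each camera call takes 0.05 s, during which the arm holds its last target. There are 200 camera calls.

## Working session

There is one attempt and no reset: what is moved stays moved. The work goes in short steps, Python scripts to look and compute and a tool call to move; the robot and the scene stay as the last step left them, time stands still between calls to the robot, and variables do not carry over. Pictures are saved under pics/ and viewed, at most 14 in all, crops included, and the job is handed in when it is done.

Besides the shell and the picture viewer there is one more tool, called after "Emit:" as a command line: name --argument value ..., lists and objects as JSON in quotes. step_arm: Moves the arm, as the interface text tells. Its arguments: {"type":"object","properties":{"increments":{"type":"array"},"fingers":{"type":"number"},"squeeze":{"type":"number"}},"required":["increments"]}

```bash
ls; mkdir -p pics
cat > h.py <<'E'
import numpy as np, cv2
from rig import ctrl, eyes, finish_job
from scipy.spatial.transform import Rotation as Rn
def toW(c,p): return np.array(c["R"]).T@(np.array(p)-np.array(c["t"]))
def ray(c,u,v,z):
    R=np.array(c["R"]);t=np.array(c["t"]);o=-R.T@t
    d=R.T@np.array([(u-c["cx"])/c["fx"],(v-c["cy"])/c["fy"],1]);return o+d*(z-o[2])/d[2]
def rot():
    w,x,y,z=ctrl.sense()["ee_rot"];return Rn.from_quat([x,y,z,w])
E
python3 - <<'E'
from h import *
s=ctrl.sense();print({k:np.round(v,3) for k,v in s.items()})
print(rot().as_matrix().round(3))
for n in ["top","scene"]:
    c=eyes.capture(n);cv2.imwrite(f"pics/{n}0.png",c["frame"])
    for l in ["shaker","plate_top","board","disc_red","disc_green","disc_blue","cup_red","cup_green","cup_blue","cradle","cradle_seat","wand","wand_tip"]:
        print(n,l,[(round(d["p"],2),toW(c,d["point"]).round().tolist()) for d in eyes.landmark_of(n,l)[:3]])
E
```

```text
pics
{'time_s': np.float64(0.0), 'joints': array([ 1.   ,  0.313,  1.498,  0.   ,  1.331, -0.223]), 'dq': array([ 0.001,  0.002,  0.001,  0.   , -0.001,  0.   ]), 'tau': array([ 2.0000e-03, -4.1223e+01, -2.5977e+01,  0.0000e+00,  4.0000e-03,
       -0.0000e+00]), 'eef_pos': array([178.819, 493.361, 255.736]), 'ee_rot': array([-0.   ,  0.173,  0.985, -0.001]), 'force': array([-0.391,  0.079,  0.67 ]), 'wrist_torque': array([-0.02 , -0.02 , -0.023]), 'grip_force': np.float64(0.0), 'grip_width': np.float64(0.998)}
[[-0.94   0.341 -0.001]
 [ 0.341  0.94  -0.001]
 [ 0.    -0.001 -1.   ]]
top shaker [(0.58, [464.0, -54.0, 1.0])]
top plate_top [(0.85, [465.0, -53.0, 97.0])]
top board [(0.87, [524.0, 333.0, 2.0])]
top disc_red [(0.68, [526.0, 335.0, 14.0])]
top disc_green [(0.71, [520.0, 441.0, 12.0])]
top disc_blue [(0.69, [529.0, 225.0, 14.0]), (0.68, [330.0, -207.0, 2.0])]
top cup_red [(0.71, [218.0, -304.0, 0.0]), (0.66, [465.0, -254.0, 4.0])]
top cup_green [(0.72, [496.0, -371.0, 2.0]), (0.62, [668.0, -361.0, -2.0])]
top cup_blue [(0.73, [599.0, -206.0, 3.0]), (0.55, [528.0, 226.0, 8.0]
[... 419 characters left out ...]

scene disc_red [(0.81, [524.0, 333.0, 10.0])]
scene disc_green [(0.72, [521.0, 436.0, 6.0])]
scene disc_blue [(0.81, [532.0, 227.0, 8.0])]
scene cup_red [(0.98, [462.0, -261.0, -2.0]), (0.87, [217.0, -310.0, -2.0])]
scene cup_green [(0.84, [497.0, -378.0, -1.0]), (0.61, [363.0, -425.0, -3.0]), (0.17, [665.0, -355.0, -0.0])]
scene cup_blue [(0.92, [607.0, -205.0, -3.0])]
scene cradle [(0.89, [689.0, 28.0, -3.0]), (0.73, [671.0, 99.0, 12.0]), (0.65, [524.0, 331.0, -0.0])]
scene cradle_seat [(0.75, [686.0, 29.0, 103.0]), (0.34, [520.0, 332.0, 13.0])]
scene wand [(0.83, [687.0, 28.0, 95.0]), (0.25, [605.0, -207.0, -6.0])]
scene wand_tip [(0.82, [668.0, 97.0, 9.0]), (0.32, [528.0, 331.0, 10.0])]
```

View pics/top0.png

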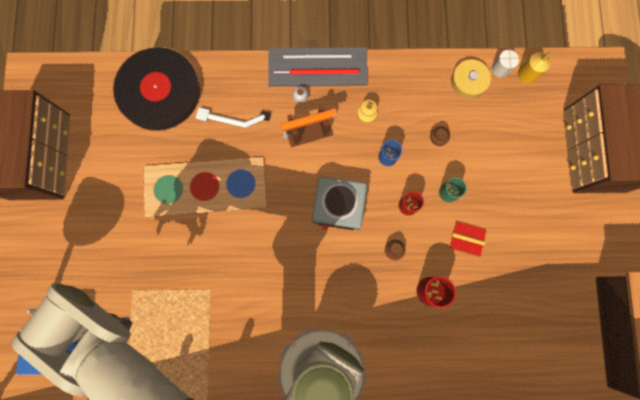

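View pics/scene0.png

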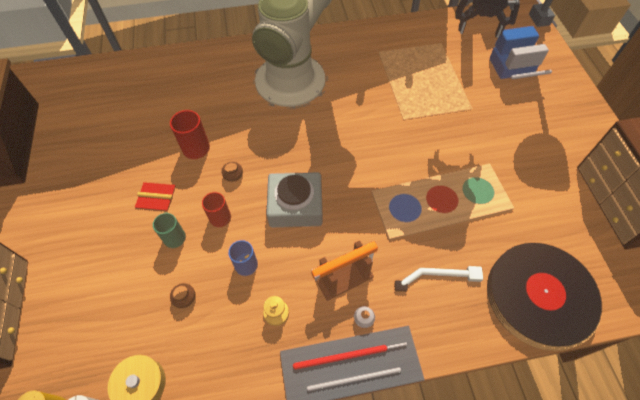

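All three cups are there, and the small red one is near (463,-257); the large red at top px (436,292) is the decoy. Next I refine by fitting silhouettes.

```bash
cat >> h.py <<'E'
from scipy.optimize import minimize
def proj(c,P):
    q=np.array(P)@np.array(c["R"]).T+np.array(c["t"]);return np.c_[q[:,0]/q[:,2]*c["fx"]+c["cx"],q[:,1]/q[:,2]*c["fy"]+c["cy"]]
A=np.linspace(0,2*np.pi,60,endpoint=False)
def circ(x,y,z,r): return np.c_[x+r*np.cos(A),y+r*np.sin(A),0*A+z]
def hull(c,P):
    m=np.zeros((1600,2560),np.uint8);h=cv2.convexHull((proj(c,P)*4+1.5).astype(np.float32)).round().astype(np.int32)
    cv2.fillConvexPoly(m,h,255);return cv2.resize(m,(640,400),interpolation=cv2.INTER_AREA)/255.
def fitcyl(c,mask,x0,z0,z1,r=29):
    f=lambda p:np.abs(hull(c,np.r_[circ(*p,z0,r),circ(*p,z1,r)])-mask).sum()/mask.sum()
    o=minimize(f,x0,method="Nelder-Mead",options=dict(initial_simplex=[x0,np.add(x0,[6,0]),np.add(x0,[0,6])],xatol=.2));return o.x.round(1),round(o.fun,2)
def pick(n,l,c,xy,z):
    uv=proj(c,[[*xy,z]])[0];b=None
    for d in eyes.cut_out(n,l):
        v,u=np.nonzero(d["mask"])
        if len(u) and np.hypot(u.mean()-uv[0],v.mean()-uv[1])<12: return d["mask"]
E
python3 - <<'E'
from h import *
G=dict(cup_red=(463,-257,0,85,29),cup_green=(497,-374,0,85,29),cup_blue=(603,-206,0,85,29),disc_red=(525,334,10,10,43),disc_green=(521,439,10,10,43),disc_blue=(530,226,10,10,43),plate=(465,-54,84,92,42))
for n in ["top","scene"]:
    c=eyes.capture(n)
    for l,g in G.items():
        m=pick(n,l,c,g[:2],(g[2]+g[3])/2)
        print(n,l,None if m is None else fitcyl(c,m,list(g[:2]),*g[2:]))
    for l in ["cradle_seat","wand","wand_tip","tone_arm","regulator","foot_a","governor_ball"]:
        print(n,l,[(round(d["p"],2),toW(c,d["point"]).round().tolist()) for d in eyes.landmark_of(n,l)[:3]])
E
```

```text
top cup_red None
top cup_green (array([ 498.5, -376.8]), np.float64(0.06))
top cup_blue (array([ 607.9, -201.2]), np.float64(0.15))
top disc_red (array([525.6, 334.3]), np.float64(0.04))
top disc_green (array([517.6, 440.2]), np.float64(0.03))
top disc_blue (array([531.6, 229.6]), np.float64(0.07))
top plate (array([463.2, -54.1]), np.float64(0.04))
top cradle_seat [(0.79, [690.0, 28.0, 98.0])]
top wand [(0.93, [686.0, 34.0, 102.0])]
top wand_tip [(0.74, [668.0, 92.0, 13.0])]
top tone_arm [(0.56, [718.0, 257.0, -1.0])]
top regulator [(0.77, [742.0, -145.0, 1.0])]
top foot_a [(0.75, [331.0, -209.0, 1.0]), (0.7, [665.0, -358.0, -2.0]), (0.26, [669.0, 95.0, 17.0])]
top governor_ball [(0.49, [795.0, 49.0, 2.0]), (0.32, [718.0, 256.0, -1.0])]
scene cup_red None
scene cup_green (array([ 499.9, -376.7]), np.float64(0.06))
scene cup_blue (array([ 611.2, -203.2]), np.float64(0.05))
scene disc_red (array([526.6, 332.4]), np.float64(0.04))
scene disc_green (array([519.3, 436.8]), np.float64(0.04))
scene disc_blue (array([532.3, 227.3]), np.float64(0.04))
scene plate (array([469.2, -56.3]), np.float64(0.04))
scene cradle_seat [(0.87, [685.0, 27.0, 103.0])]
scene wand [(0.71, [687.0, 31.0, 97.0])]
scene wand_tip [(0.95, [671.0, 99.0, 12.0])]
scene tone_arm [(0.98, [720.0, 252.0, -3.0])]
scene regulator [(0.7, [740.0, -143.0, 3.0]), (0.51, [522.0, 434.0, 8.0])]
scene foot_a [(0.83, [665.0, -357.0, -4.0]), (0.54, [330.0, -212.0, 3.0]), (0.52, [685.0, 32.0, 95.0])]
scene governor_ball [(0.64, [797.0, 55.0, 1.0])]
```

Emit:
step_arm --increments '[{"wz": 1,"dz": -0.5},{"wz": 1,"dz": -0.5},{"wz": 1},{"wz": 1},{"wz": 1}]' --fingers 85

```text
invalid input at $.increments[0]: expected keys dx, dy, dz, wx, wy, wz
```

Emit:
step_arm --increments '[{"wz": 1},{"wz": 1},{"wz": 1},{"wz": 1},{"wz": 1}]'

```text
invalid input at $.increments[0]: expected keys dx, dy, dz, wx, wy, wz
```

Emit:
step_arm --increments '[{"wz": 1},{"wz": 0.67},{}]'

```text
invalid input at $.increments[0]: expected keys dx, dy, dz, wx, wy, wz
```

```bash
python3 -c "
from h import *
s=ctrl.sense();print(s['time_s'],s['eef_pos'].round(1) if hasattr(s['eef_pos'],'round') else s['eef_pos'],np.round(s['joints'],2));print(rot().as_matrix().round(3))"
```

```text
2.9 [178.9 493.6 256.3] [ 1.    0.31  1.5   0.    1.33 -0.22]
[[-0.94   0.341 -0.   ]
 [ 0.341  0.94   0.   ]
 [ 0.     0.    -1.   ]]
```

Emit:
step_arm --increments '[{"dx": 0,"dy": 0,"dz": 0,"wx": 0,"wy": 0,"wz": 1},{"dx": 0,"dy": 0,"dz": 0,"wx": 0,"wy": 0,"wz": 1},{"dx": 0,"dy": 0,"dz": 0,"wx": 0,"wy": 0,"wz": 1},{"dx": 0,"dy": 0,"dz": 0,"wx": 0,"wy": 0,"wz": 1},{"dx": 0,"dy": 0,"dz": 0,"wx": 0,"wy": 0,"wz": 1}]' --fingers 85

```text
time_s: 3.4
eef_pos: [179.0, 493.6, 256.3]
ee_rot: [0.0, 0.424, 0.906, -0.0]
force: [-0.0, -0.5, -0.5]
grip_width: 0.996
grip_force: 0.0
```

Emit:
step_arm --increments '[{"dx": 0,"dy": 0,"dz": 0,"wx": 0,"wy": 0,"wz": 1},{"dx": 0,"dy": 0,"dz": 0,"wx": 0,"wy": 0,"wz": 1},{"dx": 0,"dy": 0,"dz": 0,"wx": 0,"wy": 0,"wz": 1},{"dx": 0,"dy": 0,"dz": 0,"wx": 0,"wy": 0,"wz": 1},{"dx": 0,"dy": 0,"dz": 0,"wx": 0,"wy": 0,"wz": 1}]'

```text
time_s: 3.9
eef_pos: [178.9, 493.6, 256.3]
ee_rot: [0.0, 0.644, 0.765, -0.0]
force: [-0.3, -0.1, 0.3]
grip_width: 0.997
grip_force: 0.0
```

Emit:
step_arm --increments '[{"dx": 0,"dy": 0,"dz": 0,"wx": 0,"wy": 0,"wz": 1},{"dx": 0,"dy": 0,"dz": 0,"wx": 0,"wy": 0,"wz": 0.67},{"dx": -1,"dy": 1,"dz": 0,"wx": 0,"wy": 0,"wz": 0},{"dx": -1,"dy": 1,"dz": 0,"wx": 0,"wy": 0,"wz": 0},{"dx": -1,"dy": 1,"dz": 0,"wx": 0,"wy": 0,"wz": 0}]'

```text
time_s: 4.4
eef_pos: [254.6, 417.7, 256.3]
ee_rot: [0.0, 0.707, 0.708, 0.0]
force: [0.9, 0.8, -0.2]
grip_width: 0.996
grip_force: 0.0
```

Run:
```python
from h import *
s=ctrl.sense();print(s['time_s'],np.round(s['eef_pos'],1),np.round(s['joints'],2));print(rot().as_matrix().round(3))
for n in ["top","scene"]:
    c=eyes.capture(n)
    for d in eyes.cut_out(n,"cup_red"):
        v,u=np.nonzero(d["mask"]);w=ray(c,u.mean(),v.mean(),42);print(n,d["p"],len(u),w.round(),fitcyl(c,d["mask"],list(w[:2]),0,85))
```

```text
4.4 [254.6 417.7 256.3] [ 0.78  0.23  1.6  -0.    1.31  0.78]
[[-0.002  1.     0.   ]
 [ 1.     0.002  0.   ]
 [ 0.     0.    -1.   ]]
top 0.93 958 [ 217. -316.   42.] (array([ 210.6, -324.5]), np.float64(0.45))
top 0.9 436 [ 462. -258.   42.] (array([ 460.9, -256.1]), np.float64(0.1))
scene 0.8 1383 [ 202. -314.   42.] (array([ 205.6, -323.7]), np.float64(0.49))
scene 0.67 740 [ 462. -258.   42.] (array([ 463.6, -256.5]), np.float64(0.05))
```

Emit:
step_arm --increments '[{"dx": -1,"dy": 1,"dz": 0,"wx": 0,"wy": 0,"wz": 0},{"dx": -1,"dy": 1,"dz": 0,"wx": 0,"wy": 0,"wz": 0},{"dx": -1,"dy": 1,"dz": 0,"wx": 0,"wy": 0,"wz": 0},{"dx": -1,"dy": 1,"dz": 0,"wx": 0,"wy": 0,"wz": 0},{"dx": -1,"dy": 1,"dz": 0,"wx": 0,"wy": 0,"wz": 0}]'

```text
time_s: 5.1
eef_pos: [379.5, 293.6, 256.4]
ee_rot: [-0.0, 0.706, 0.708, 0.0]
force: [-0.8, 0.9, 0.4]
grip_width: 0.994
grip_force: 0.0
```

Emit:
step_arm --increments '[{"dx": -1,"dy": 1,"dz": 0,"wx": 0,"wy": 0,"wz": 0},{"dx": -1,"dy": 1,"dz": 0,"wx": 0,"wy": 0,"wz": 0},{"dx": -1,"dy": 1,"dz": 0,"wx": 0,"wy": 0,"wz": 0},{"dx": -1,"dy": 0,"dz": 0,"wx": 0,"wy": 0,"wz": 0},{"dx": -1,"dy": 0,"dz": 0,"wx": 0,"wy": 0,"wz": 0}]'

```text
time_s: 5.6
eef_pos: [454.4, 168.7, 256.0]
ee_rot: [-0.0, 0.706, 0.708, -0.0]
force: [0.3, 0.3, -0.1]
grip_width: 0.995
grip_force: 0.0
```

Emit:
step_arm --increments '[{"dx": -1,"dy": 0,"dz": 0,"wx": 0,"wy": 0,"wz": 0},{"dx": -1,"dy": 0,"dz": 0,"wx": 0,"wy": 0,"wz": 0},{"dx": -1,"dy": 0,"dz": 0,"wx": 0,"wy": 0,"wz": 0},{"dx": -1,"dy": 0,"dz": 0,"wx": 0,"wy": 0,"wz": 0},{"dx": -1,"dy": 0,"dz": 0,"wx": 0,"wy": 0,"wz": 0}]'

```text
time_s: 6.1
eef_pos: [454.4, 43.9, 256.4]
ee_rot: [0.0, 0.706, 0.708, 0.0]
force: [2.0, 1.2, 0.7]
grip_width: 0.997
grip_force: 0.0
```

Emit:
step_arm --increments '[{"dx": -1,"dy": 0,"dz": 0,"wx": 0,"wy": 0,"wz": 0},{"dx": -1,"dy": 0,"dz": 0,"wx": 0,"wy": 0,"wz": 0},{"dx": -1,"dy": 0,"dz": 0,"wx": 0,"wy": 0,"wz": 0},{"dx": -1,"dy": 0,"dz": 0,"wx": 0,"wy": 0,"wz": 0},{"dx": -1,"dy": 0,"dz": 0,"wx": 0,"wy": 0,"wz": 0}]'

```text
time_s: 6.6
eef_pos: [454.8, -81.2, 256.4]
ee_rot: [0.0, 0.706, 0.708, 0.0]
force: [-0.1, 0.4, -0.4]
grip_width: 0.999
grip_force: 0.0
```

Emit:
step_arm --increments '[{"dx": -1,"dy": 0,"dz": 0,"wx": 0,"wy": 0,"wz": 0},{"dx": -1,"dy": 0,"dz": 0,"wx": 0,"wy": 0,"wz": 0},{"dx": -1,"dy": 0,"dz": 0,"wx": 0,"wy": 0,"wz": 0},{"dx": -1,"dy": 0,"dz": 0,"wx": 0,"wy": 0,"wz": 0},{"dx": -1,"dy": 0.31,"dz": 0,"wx": 0,"wy": 0,"wz": 0}]'

```text
time_s: 7.1
eef_pos: [462.7, -206.2, 256.4]
ee_rot: [-0.0, 0.706, 0.708, 0.0]
force: [-0.2, 0.1, 0.0]
grip_width: 0.991
grip_force: 0.0
```

Emit:
step_arm --increments '[{"dx": -0.96,"dy": 0,"dz": 0,"wx": 0,"wy": 0,"wz": 0},{"dx": 0,"dy": 0,"dz": 1,"wx": 0,"wy": 0,"wz": 0},{"dx": 0,"dy": 0,"dz": 1,"wx": 0,"wy": 0,"wz": 0},{"dx": 0,"dy": 0,"dz": 0,"wx": 0,"wy": 0,"wz": 0}]'

```text
time_s: 7.5
eef_pos: [461.9, -228.6, 203.6]
ee_rot: [-0.003, 0.706, 0.708, -0.0]
force: [0.2, -0.6, -0.5]
grip_width: 0.994
grip_force: 0.0
```

```bash
cat >> h.py <<'E'
def wcap():
    s=ctrl.sense();R=rot().as_matrix();p=np.array(s["eef_pos"]);c=eyes.capture("wrist");T=np.array(c["tool_from_camera"])
    c["Rwc"]=R@T[:3,:3];c["o"]=R@T[:3,3]+p;return c
def wW(c,p): return c["Rwc"]@np.array(p)+c["o"]
def wray(c,u,v,z):
    a=np.array([u-c["cx"],v-c["cy"]])/c["fx"];r=np.hypot(*a);d=c["Rwc"]@np.r_[a/r*np.sin(r),np.cos(r)] if r else c["Rwc"][:,2]
    return c["o"]+d*(z-c["o"][2])/d[2]
E
python3 - <<'E'
from h import *
s=ctrl.sense();print(s['time_s'],np.round(s['eef_pos'],1))
c=wcap();cv2.imwrite("pics/w1.png",c["frame"])
for d in eyes.landmark_of("wrist","cup_red")[:3]: print(d["p"],wW(c,d["point"]).round(1))
E
```

```text
7.5 [ 461.9 -228.6  203.6]
0.95 [ 467.5 -255.9    2.2]
0.93 [ 217.3 -314.8    3.6]
```

View pics/w1.png

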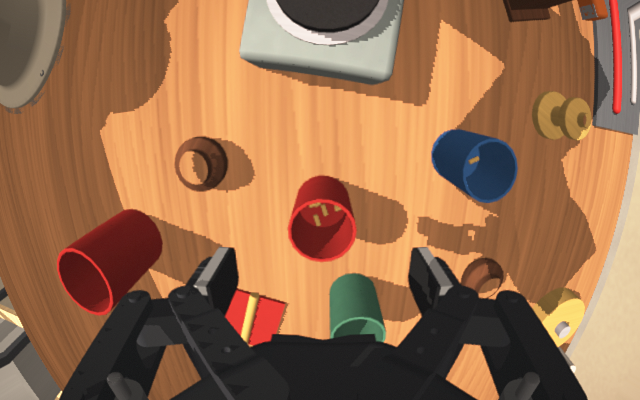

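Run:
```python
from h import *
c=wcap()
for uv in [(289,231),(355,231),(322,201),(322,261)]: print(wray(c,*uv,85).round(1))
```

```text
[ 434.9 -261.5   85. ]
[ 490.5 -261.4   85. ]
[ 462.7 -234.8   85. ]
[ 462.7 -290.3   85. ]
```

```bash
cat >> h.py <<'E'
_proj=proj
def proj(c,P):
    if "Rwc" not in c: return _proj(c,P)
    q=(np.array(P)-c["o"])@c["Rwc"];r=np.hypot(q[:,0],q[:,1]);th=np.arctan2(r,q[:,2])/r*c["fx"];return np.c_[q[:,0]*th+c["cx"],q[:,1]*th+c["cy"]]
E
python3 - <<'E'
from h import *
c=wcap()
for l,g in dict(cup_red=(463,-257),cup_green=(499,-376),cup_blue=(609,-202)).items():
    m=pick("wrist",l,c,g,42)
    if m is not None: print(l,fitcyl(c,m,list(g),0,85))
for n in ["top","scene"]:
    c=eyes.capture(n);m=pick(n,"cup_red",c,(463,-257),42)
    if m is not None: print(n,fitcyl(c,m,[463,-257],0,85))
E
```

```text
cup_red (array([ 460.9, -258.9]), np.float64(0.03))
cup_green (array([ 497.6, -378.7]), np.float64(0.25))
cup_blue (array([ 607.3, -205.5]), np.float64(0.04))
scene (array([ 463.5, -256.9]), np.float64(0.11))
```

Emit:
step_arm --increments '[{"dx": -0.6,"dy": 0,"dz": 0,"wx": 0,"wy": 0,"wz": 0},{"dx": -0.5,"dy": 0,"dz": 0,"wx": 0,"wy": 0,"wz": 0},{"dx": 0,"dy": 0,"dz": 1,"wx": 0,"wy": 0,"wz": 0},{"dx": 0,"dy": 0,"dz": 1,"wx": 0,"wy": 0,"wz": 0},{"dx": 0,"dy": 0,"dz": 0,"wx": 0,"wy": 0,"wz": 0}]'

```text
time_s: 8.55
eef_pos: [461.2, -257.9, 153.5]
ee_rot: [-0.003, 0.707, 0.707, -0.0]
force: [0.6, -0.4, 0.2]
grip_width: 0.999
grip_force: 0.0
```

Run:
```python
from h import *
s=ctrl.sense();print(s['time_s'],np.round(s['eef_pos'],1),rot().as_matrix().round(3))
```

```text
8.55 [ 461.2 -257.9  153.5] [[ 0.     1.    -0.004]
 [ 1.    -0.     0.004]
 [ 0.004 -0.004 -1.   ]]
```

Emit:
step_arm --increments '[{"dx": 0,"dy": 0.04,"dz": 0.9,"wx": 0,"wy": 0,"wz": 0},{"dx": 0,"dy": 0,"dz": 0.9,"wx": 0,"wy": 0,"wz": 0},{"dx": 0,"dy": 0,"dz": 0.9,"wx": 0,"wy": 0,"wz": 0},{"dx": 0,"dy": 0,"dz": 0.9,"wx": 0,"wy": 0,"wz": 0},{"dx": 0,"dy": 0,"dz": 0,"wx": 0,"wy": 0,"wz": 0}]'

```text
time_s: 9.05
eef_pos: [462.8, -257.8, 65.0]
ee_rot: [-0.002, 0.707, 0.707, -0.0]
force: [1.0, 0.7, 1.0]
grip_width: 0.994
grip_force: 0.0
```

Emit:
step_arm --increments '[{"dx": 0,"dy": 0,"dz": 0,"wx": 0,"wy": 0,"wz": 0},{"dx": 0,"dy": 0,"dz": 0,"wx": 0,"wy": 0,"wz": 0},{"dx": 0,"dy": 0,"dz": 0,"wx": 0,"wy": 0,"wz": 0},{"dx": 0,"dy": 0,"dz": 0,"wx": 0,"wy": 0,"wz": 0},{"dx": 0,"dy": 0,"dz": 0,"wx": 0,"wy": 0,"wz": 0}]' --fingers 40 --squeeze 60

```text
time_s: 9.55
eef_pos: [463.9, -258.6, 68.2]
ee_rot: [0.002, 0.707, 0.707, -0.0]
force: [-2.3, -1.3, 7.1]
grip_width: 0.651
grip_force: 64.7
```

Emit:
step_arm --increments '[{"dx": 0,"dy": 0,"dz": -0.6,"wx": 0,"wy": 0,"wz": 0},{"dx": 0,"dy": 0,"dz": -1,"wx": 0,"wy": 0,"wz": 0},{"dx": 0,"dy": 0,"dz": -1,"wx": 0,"wy": 0,"wz": 0},{"dx": 0,"dy": 0,"dz": -1,"wx": 0,"wy": 0,"wz": 0},{"dx": 0,"dy": 0,"dz": -1,"wx": 0,"wy": 0,"wz": 0}]'

```text
time_s: 10.05
eef_pos: [463.3, -257.5, 183.0]
ee_rot: [0.0, 0.707, 0.707, 0.0]
force: [-0.3, -1.2, -2.5]
grip_width: 0.654
grip_force: 64.5
```

Emit:
step_arm --increments '[{"dx": 0.8,"dy": 0,"dz": 0,"wx": 0,"wy": 0,"wz": 0},{"dx": 1,"dy": 0,"dz": 0,"wx": 0,"wy": 0,"wz": 0},{"dx": 1,"dy": 0,"dz": 0,"wx": 0,"wy": 0,"wz": 0},{"dx": 1,"dy": 0,"dz": 0,"wx": 0,"wy": 0,"wz": 0},{"dx": 1,"dy": 0,"dz": 0,"wx": 0,"wy": 0,"wz": 0}]'

```text
time_s: 10.55
eef_pos: [462.7, -135.8, 181.0]
ee_rot: [-0.0, 0.707, 0.708, 0.0]
force: [0.1, -0.1, -2.9]
grip_width: 0.654
grip_force: 64.9
```

Emit:
step_arm --increments '[{"dx": 1,"dy": 0,"dz": 0,"wx": 0,"wy": 0,"wz": 0},{"dx": 1,"dy": 0,"dz": 0,"wx": 0,"wy": 0,"wz": 0},{"dx": 1,"dy": 0,"dz": 0,"wx": 0,"wy": 0,"wz": 0},{"dx": 0.34,"dy": 0.1,"dz": 0,"wx": 0,"wy": 0,"wz": 0},{"dx": 0,"dy": 0,"dz": 0,"wx": 0,"wy": 0,"wz": 0}]'

```text
time_s: 11.05
eef_pos: [465.6, -53.1, 181.2]
ee_rot: [-0.0, 0.706, 0.708, -0.0]
force: [-0.4, -0.6, -3.2]
grip_width: 0.656
grip_force: 64.8
```

Run:
```python
from h import *
s=ctrl.sense();print(s['time_s'],np.round(s['eef_pos'],1),np.round(s['force'],1),rot().as_matrix().round(3)[:,2])
for n in ["top","scene"]:
    c=eyes.capture(n)
    m=pick(n,"cup_red",c,(466,-55),170)
    if m is not None: print(n,fitcyl(c,m,[466,-55],125,210))
    cv2.imwrite(f"pics/{n}2.png",c["frame"])
a=[cv2.resize(cv2.imread(f"pics/{n}2.png")[y:y+150,x:x+200],None,fx=2,fy=2) for n,x,y in [("top",240,110),("scene",190,90)]]
cv2.imwrite("pics/c2.png",np.hstack(a))
```

```text
11.05 [465.6 -53.1 181.2] [-0.4 -0.6 -3.2] [-0.  0. -1.]
scene (array([477.2, -54.7]), np.float64(1.11))
```

View pics/c2.png

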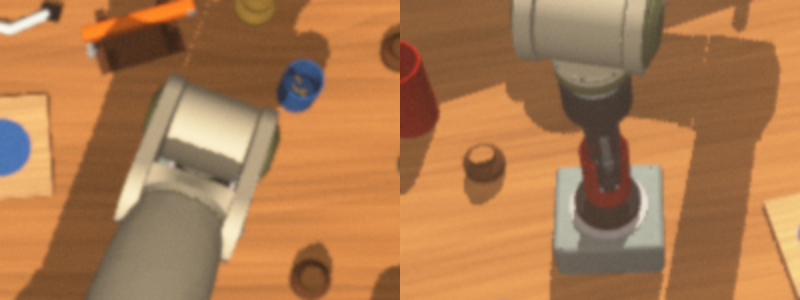

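Emit:
step_arm --increments '[{"dx": 0,"dy": 0,"dz": 0.3,"wx": 0,"wy": 0,"wz": 0},{"dx": 0,"dy": 0,"dz": 0.3,"wx": 0,"wy": 0,"wz": 0},{"dx": 0,"dy": 0,"dz": 0.2,"wx": 0,"wy": 0,"wz": 0},{"dx": 0,"dy": 0,"dz": 0.2,"wx": 0,"wy": 0,"wz": 0},{"dx": 0,"dy": 0,"dz": 0.2,"wx": 0,"wy": 0,"wz": 0}]'

```text
time_s: 11.75
eef_pos: [465.4, -54.2, 151.2]
ee_rot: [-0.0, 0.707, 0.707, -0.0]
force: [-6.3, 0.8, 7.5]
grip_width: 0.653
grip_force: 65.5
```

Emit:
step_arm --increments '[{"dx": 0,"dy": 0,"dz": 0.12,"wx": 0,"wy": 0,"wz": 0},{"dx": 0,"dy": 0,"dz": 0,"wx": 0,"wy": 0,"wz": 0}]'

```text
time_s: 11.95
eef_pos: [465.4, -54.3, 150.0]
ee_rot: [0.0, 0.707, 0.708, -0.0]
force: [-12.7, 2.2, 23.3]
grip_width: 0.655
grip_force: 67.2
```

Emit:
step_arm --increments '[{"dx": 0,"dy": 0,"dz": 0,"wx": 0,"wy": 0,"wz": 0},{"dx": 0,"dy": 0,"dz": 0,"wx": 0,"wy": 0,"wz": 0},{"dx": 0,"dy": 0,"dz": 0,"wx": 0,"wy": 0,"wz": 0},{"dx": 0,"dy": 0,"dz": 0,"wx": 0,"wy": 0,"wz": 0},{"dx": 0,"dy": 0,"dz": 0,"wx": 0,"wy": 0,"wz": 0}]'

```text
time_s: 12.45
eef_pos: [465.4, -54.3, 150.0]
ee_rot: [0.0, 0.707, 0.708, -0.0]
force: [-12.2, 1.7, 22.7]
grip_width: 0.653
grip_force: 67.3
```

Emit:
step_arm --increments '[{"dx": 0,"dy": 0,"dz": 0,"wx": 0,"wy": 0,"wz": 0},{"dx": 0,"dy": 0,"dz": 0,"wx": 0,"wy": 0,"wz": 0},{"dx": 0,"dy": 0,"dz": 0,"wx": 0,"wy": 0,"wz": 0},{"dx": 0,"dy": 0,"dz": 0,"wx": 0,"wy": 0,"wz": 0},{"dx": 0,"dy": 0,"dz": 0,"wx": 0,"wy": 0,"wz": 0}]'

```text
time_s: 12.95
eef_pos: [465.4, -54.3, 150.0]
ee_rot: [0.0, 0.707, 0.708, -0.0]
force: [-12.5, 2.2, 23.0]
grip_width: 0.651
grip_force: 67.3
```

Run:
```python
from h import *
c=eyes.capture("scene");a=cv2.resize(c["frame"][100:250,220:370],None,fx=4,fy=4)
cv2.imwrite("pics/press.png",a)
s=ctrl.sense();print(s['time_s'],np.round(s['force'],1))
```

```text
13.0 [-12.5   1.2  23. ]
```

View pics/press.png

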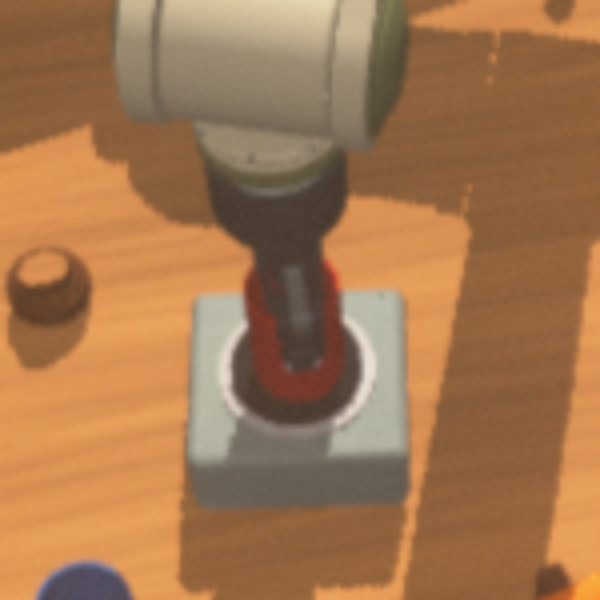

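The plate is fully down with the cup central on it (px ~(295,375)). Next, the red disc.

Emit:
step_arm --increments '[{"dx": 0,"dy": 0,"dz": -0.4,"wx": 0,"wy": 0,"wz": 0},{"dx": 0,"dy": 0,"dz": -1,"wx": 0,"wy": 0,"wz": 0},{"dx": 1,"dy": 0,"dz": -0.4,"wx": 0,"wy": 0,"wz": 0},{"dx": 1,"dy": 0,"dz": 0,"wx": 0,"wy": 0,"wz": 0},{"dx": 1,"dy": 0,"dz": 0,"wx": 0,"wy": 0,"wz": 0}]'

```text
time_s: 13.5
eef_pos: [465.8, 21.6, 193.3]
ee_rot: [0.0, 0.707, 0.707, 0.0]
force: [0.5, -0.4, -3.1]
grip_width: 0.654
grip_force: 65.0
```

Emit:
step_arm --increments '[{"dx": 1,"dy": 0,"dz": 0,"wx": 0,"wy": 0,"wz": 0},{"dx": 1,"dy": 0,"dz": 0,"wx": 0,"wy": 0,"wz": 0},{"dx": 1,"dy": 0,"dz": 0,"wx": 0,"wy": 0,"wz": 0},{"dx": 1,"dy": 0,"dz": 0,"wx": 0,"wy": 0,"wz": 0},{"dx": 1,"dy": 0,"dz": 0,"wx": 0,"wy": 0,"wz": 0}]'

```text
time_s: 14.0
eef_pos: [465.5, 146.9, 193.0]
ee_rot: [0.0, 0.707, 0.707, 0.0]
force: [0.3, -0.4, -3.7]
grip_width: 0.654
grip_force: 65.0
```

Emit:
step_arm --increments '[{"dx": 1,"dy": 0,"dz": 0,"wx": 0,"wy": 0,"wz": 0},{"dx": 1,"dy": 0,"dz": 0,"wx": 0,"wy": 0,"wz": 0},{"dx": 1,"dy": 0.4,"dz": 0,"wx": 0,"wy": 0,"wz": 0},{"dx": 1,"dy": 1,"dz": 0,"wx": 0,"wy": 0,"wz": 0},{"dx": 1,"dy": 1,"dz": 0,"wx": 0,"wy": 0,"wz": 0}]'

```text
time_s: 14.5
eef_pos: [526.0, 272.2, 193.0]
ee_rot: [0.0, 0.707, 0.708, 0.0]
force: [0.1, -0.1, -2.1]
grip_width: 0.658
grip_force: 65.0
```

Emit:
step_arm --increments '[{"dx": 1,"dy": 0,"dz": 0.6,"wx": 0,"wy": 0,"wz": 0},{"dx": 1,"dy": 0,"dz": 0.8,"wx": 0,"wy": 0,"wz": 0},{"dx": 0.5,"dy": 0,"dz": 0.8,"wx": 0,"wy": 0,"wz": 0},{"dx": 0,"dy": 0,"dz": 0.8,"wx": 0,"wy": 0,"wz": 0},{"dx": 0,"dy": 0,"dz": 0,"wx": 0,"wy": 0,"wz": 0}]'

```text
time_s: 15.0
eef_pos: [523.9, 333.2, 114.9]
ee_rot: [-0.001, 0.707, 0.708, -0.003]
force: [-0.5, -0.6, -3.2]
grip_width: 0.65
grip_force: 65.3
```

Run:
```python
from h import *
s=ctrl.sense();z=s['eef_pos'][2];print(s['time_s'],np.round(s['eef_pos'],1),rot().as_matrix().round(3)[:,2])
for n in ["top","scene"]:
    c=eyes.capture(n)
    for l,g in dict(cup_green=(499,-377),cup_blue=(608,-203)).items():
        m=pick(n,l,c,g,42)
        if m is not None: print(n,l,fitcyl(c,m,list(g),0,85))
    m=pick(n,"cup_red",c,s['eef_pos'][:2],z-20)
    if m is not None: print(n,fitcyl(c,m,list(s['eef_pos'][:2]),z-68,z+17))
```

```text
15.0 [523.9 333.2 114.9] [-0.005 -0.002 -1.   ]
top cup_green (array([ 498.5, -376.7]), np.float64(0.09))
top cup_blue (array([ 608.2, -202.3]), np.float64(0.04))
scene cup_green (array([ 501., -376.]), np.float64(0.06))
scene cup_blue (array([ 609.8, -202.6]), np.float64(0.05))
scene (array([528.4, 331.7]), np.float64(0.62))
```

Emit:
step_arm --increments '[{"dx": 0,"dy": 0,"dz": 0.4,"wx": 0,"wy": 0,"wz": 0},{"dx": 0,"dy": 0,"dz": 0.4,"wx": 0,"wy": 0,"wz": 0},{"dx": 0,"dy": 0,"dz": 0.3,"wx": 0,"wy": 0,"wz": 0},{"dx": 0,"dy": 0,"dz": 0.2,"wx": 0,"wy": 0,"wz": 0},{"dx": 0,"dy": 0,"dz": 0,"wx": 0,"wy": 0,"wz": 0}]'

```text
time_s: 15.9
eef_pos: [525.0, 333.2, 84.7]
ee_rot: [-0.0, 0.707, 0.707, -0.001]
force: [0.9, 0.1, -2.8]
grip_width: 0.653
grip_force: 65.4
```

Emit:
step_arm --increments '[{"dx": 0,"dy": 0.03,"dz": 0.1,"wx": 0,"wy": 0,"wz": 0},{"dx": 0,"dy": 0,"dz": 0.1,"wx": 0,"wy": 0,"wz": 0},{"dx": 0,"dy": 0,"dz": 0.08,"wx": 0,"wy": 0,"wz": 0},{"dx": 0,"dy": 0,"dz": 0,"wx": 0,"wy": 0,"wz": 0}]'

```text
time_s: 16.3
eef_pos: [526.0, 333.3, 78.6]
ee_rot: [-0.0, 0.707, 0.707, -0.0]
force: [0.1, -0.7, -3.0]
grip_width: 0.653
grip_force: 65.4
```

Emit:
step_arm --increments '[{"dx": 0,"dy": 0,"dz": 0.08,"wx": 0,"wy": 0,"wz": 0},{"dx": 0,"dy": 0,"dz": 0,"wx": 0,"wy": 0,"wz": 0}]'

```text
time_s: 16.5
eef_pos: [526.2, 333.5, 78.2]
ee_rot: [0.0, 0.707, 0.707, 0.0]
force: [-4.1, -2.6, 6.9]
grip_width: 0.654
grip_force: 66.6
```

Emit:
step_arm --increments '[{"dx": 0,"dy": 0,"dz": 0,"wx": 0,"wy": 0,"wz": 0},{"dx": 0,"dy": 0,"dz": 0,"wx": 0,"wy": 0,"wz": 0},{"dx": 0,"dy": 0,"dz": 0,"wx": 0,"wy": 0,"wz": 0},{"dx": 0,"dy": 0,"dz": 0,"wx": 0,"wy": 0,"wz": 0},{"dx": 0,"dy": 0,"dz": 0,"wx": 0,"wy": 0,"wz": 0}]' --fingers 85

```text
time_s: 17.0
eef_pos: [526.1, 333.4, 76.8]
ee_rot: [0.0, 0.707, 0.707, 0.0]
force: [0.0, -0.0, 0.2]
grip_width: 0.993
grip_force: 0.0
```

Emit:
step_arm --increments '[{"dx": 0,"dy": 0,"dz": -0.5,"wx": 0,"wy": 0,"wz": 0},{"dx": 0,"dy": 0,"dz": -1,"wx": 0,"wy": 0,"wz": 0},{"dx": 0,"dy": 0,"dz": -1,"wx": 0,"wy": 0,"wz": 0},{"dx": 0,"dy": 0,"dz": -1,"wx": 0,"wy": 0,"wz": 0},{"dx": 0,"dy": 0,"dz": -1,"wx": 0,"wy": 0,"wz": 0}]'

```text
time_s: 17.5
eef_pos: [526.1, 333.4, 191.4]
ee_rot: [0.0, 0.707, 0.707, 0.0]
force: [-0.0, -0.0, -0.2]
grip_width: 1.001
grip_force: 0.0
```

Emit:
step_arm --increments '[{"dx": -1,"dy": 0,"dz": -1,"wx": 0,"wy": 0,"wz": 0},{"dx": -1,"dy": -1,"dz": 0,"wx": 0,"wy": 0,"wz": 0},{"dx": -1,"dy": 0,"dz": 0,"wx": 0,"wy": 0,"wz": 0},{"dx": -1,"dy": 0,"dz": 0,"wx": 0,"wy": 0,"wz": 0},{"dx": -1,"dy": 0,"dz": 0,"wx": 0,"wy": 0,"wz": 0}]'

```text
time_s: 18.0
eef_pos: [501.1, 207.5, 215.4]
ee_rot: [0.0, 0.707, 0.708, 0.001]
force: [0.1, 0.4, -0.2]
grip_width: 0.994
grip_force: 0.0
```

Emit:
step_arm --increments '[{"dx": -1,"dy": 0,"dz": 0,"wx": 0,"wy": 0,"wz": 0},{"dx": -1,"dy": 0,"dz": 0,"wx": 0,"wy": 0,"wz": 0},{"dx": -1,"dy": 0,"dz": 0,"wx": 0,"wy": 0,"wz": 0},{"dx": -1,"dy": 0,"dz": 0,"wx": 0,"wy": 0,"wz": 0},{"dx": -1,"dy": 0,"dz": 0,"wx": 0,"wy": 0,"wz": 0}]'

```text
time_s: 18.5
eef_pos: [501.3, 82.4, 215.4]
ee_rot: [0.0, 0.707, 0.707, 0.0]
force: [-0.1, 0.5, -0.3]
grip_width: 0.992
grip_force: 0.0
```

Emit:
step_arm --increments '[{"dx": -1,"dy": 0,"dz": 0,"wx": 0,"wy": 0,"wz": 0},{"dx": -1,"dy": 0,"dz": 0,"wx": 0,"wy": 0,"wz": 0},{"dx": -1,"dy": 0,"dz": 0,"wx": 0,"wy": 0,"wz": 0},{"dx": -1,"dy": 0,"dz": 0,"wx": 0,"wy": 0,"wz": 0},{"dx": -1,"dy": 0,"dz": 0,"wx": 0,"wy": 0,"wz": 0}]'

```text
time_s: 19.0
eef_pos: [501.4, -42.7, 215.3]
ee_rot: [0.001, 0.707, 0.707, 0.0]
force: [0.5, -0.5, -0.7]
grip_width: 0.992
grip_force: 0.0
```

Emit:
step_arm --increments '[{"dx": -1,"dy": 0,"dz": 0,"wx": 0,"wy": 0,"wz": 0},{"dx": -1,"dy": 0,"dz": 0,"wx": 0,"wy": 0,"wz": 0},{"dx": -1,"dy": 0,"dz": 0,"wx": 0,"wy": 0,"wz": 0},{"dx": -1,"dy": 0,"dz": 0,"wx": 0,"wy": 0,"wz": 0},{"dx": -1,"dy": 0,"dz": 0,"wx": 0,"wy": 0,"wz": 0}]'

```text
time_s: 19.5
eef_pos: [501.5, -167.7, 215.4]
ee_rot: [0.001, 0.707, 0.707, 0.0]
force: [-0.3, 0.3, 0.5]
grip_width: 0.993
grip_force: 0.0
```

Emit:
step_arm --increments '[{"dx": -1,"dy": 0,"dz": 0,"wx": 0,"wy": 0,"wz": 0},{"dx": -1,"dy": 0,"dz": 0,"wx": 0,"wy": 0,"wz": 0},{"dx": -1,"dy": 0,"dz": 0,"wx": 0,"wy": 0,"wz": 0},{"dx": -1,"dy": 0,"dz": 0,"wx": 0,"wy": 0,"wz": 0},{"dx": -1,"dy": 0,"dz": 0,"wx": 0,"wy": 0,"wz": 0}]'

```text
time_s: 20.0
eef_pos: [501.6, -292.7, 215.4]
ee_rot: [0.001, 0.707, 0.707, 0.0]
force: [0.3, 0.0, -0.1]
grip_width: 0.993
grip_force: 0.0
```

Emit:
step_arm --increments '[{"dx": -1,"dy": 0,"dz": 0,"wx": 0,"wy": 0,"wz": 0},{"dx": -1,"dy": 0,"dz": 0,"wx": 0,"wy": 0,"wz": 0},{"dx": 0,"dy": 0,"dz": 0,"wx": 0,"wy": 0,"wz": 0},{"dx": 0,"dy": 0,"dz": 0,"wx": 0,"wy": 0,"wz": 0}]'

```text
time_s: 20.4
eef_pos: [501.6, -341.5, 214.8]
ee_rot: [0.0, 0.707, 0.707, 0.0]
force: [0.2, -0.6, -0.1]
grip_width: 0.995
grip_force: 0.0
```

```bash
cat >> h.py <<'E'
def look(G,cams=("top","scene","wrist")):
    s=ctrl.sense();print(round(s['time_s'],2),np.round(s['eef_pos'],1),np.round(s['force'],1),rot().as_matrix().round(3)[:,:2].tolist())
    for n in cams:
        c=wcap() if n=="wrist" else eyes.capture(n)
        for l,g in G.items():
            m=pick(n,l,c,g[:2],g[2]+42)
            if m is not None: print(n,l,*fitcyl(c,m,list(g[:2]),g[2],g[2]+85))
        cv2.imwrite(f"pics/last_{n}.png",c["frame"])
E
python3 - <<'E'
from h import *
look(dict(cup_red=(526,333,10),cup_green=(499,-377,0),cup_blue=(608,-203,0)))
E
```

```text
20.4 [ 501.6 -341.5  214.8] [ 0.2 -0.6 -0.1] [[-0.0, 1.0], [1.0, 0.0], [-0.0, 0.0]]
top cup_red [527.7 336.4] 0.12
top cup_blue [ 609.5 -202.7] 0.13
scene cup_red [527.6 334.2] 0.13
scene cup_green [ 500.7 -376.7] 0.09
scene cup_blue [ 608.7 -204. ] 0.08
wrist cup_green [ 497.8 -378.4] 0.06
wrist cup_blue [ 607.  -206.1] 0.04
```

Emit:
step_arm --increments '[{"dx": -0.7,"dy": -0.07,"dz": 0,"wx": 0,"wy": 0,"wz": 0},{"dx": -0.7,"dy": 0,"dz": 0,"wx": 0,"wy": 0,"wz": 0},{"dx": 0,"dy": 0,"dz": 1,"wx": 0,"wy": 0,"wz": 0},{"dx": 0,"dy": 0,"dz": 1,"wx": 0,"wy": 0,"wz": 0},{"dx": 0,"dy": 0,"dz": 1,"wx": 0,"wy": 0,"wz": 0}]'

```text
time_s: 21.5
eef_pos: [499.9, -376.7, 138.4]
ee_rot: [0.0, 0.707, 0.707, 0.0]
force: [0.6, -1.0, -0.6]
grip_width: 0.995
grip_force: 0.0
```

Emit:
step_arm --increments '[{"dx": 0,"dy": 0,"dz": 1,"wx": 0,"wy": 0,"wz": 0},{"dx": 0,"dy": 0,"dz": 1,"wx": 0,"wy": 0,"wz": 0},{"dx": 0,"dy": 0,"dz": 1,"wx": 0,"wy": 0,"wz": 0},{"dx": 0,"dy": 0,"dz": 0,"wx": 0,"wy": 0,"wz": 0},{"dx": 0,"dy": 0,"dz": 0,"wx": 0,"wy": 0,"wz": 0}]'

```text
time_s: 22.0
eef_pos: [500.2, -376.9, 65.0]
ee_rot: [0.0, 0.707, 0.707, -0.0]
force: [-0.7, 0.1, 1.0]
grip_width: 0.993
grip_force: 0.0
```

Emit:
step_arm --increments '[{"dx": 0,"dy": 0,"dz": 0,"wx": 0,"wy": 0,"wz": 0},{"dx": 0,"dy": 0,"dz": 0,"wx": 0,"wy": 0,"wz": 0},{"dx": 0,"dy": 0,"dz": 0,"wx": 0,"wy": 0,"wz": 0},{"dx": 0,"dy": 0,"dz": 0,"wx": 0,"wy": 0,"wz": 0},{"dx": 0,"dy": 0,"dz": 0,"wx": 0,"wy": 0,"wz": 0}]' --fingers 40

```text
time_s: 22.5
eef_pos: [500.3, -377.2, 66.2]
ee_rot: [0.001, 0.707, 0.707, -0.0]
force: [-2.6, 0.5, 6.7]
grip_width: 0.67
grip_force: 64.0
```

Emit:
step_arm --increments '[{"dx": 0,"dy": 0,"dz": -0.6,"wx": 0,"wy": 0,"wz": 0},{"dx": 0,"dy": 0,"dz": -1,"wx": 0,"wy": 0,"wz": 0},{"dx": 0,"dy": 0,"dz": -1,"wx": 0,"wy": 0,"wz": 0},{"dx": 0,"dy": 0,"dz": -1,"wx": 0,"wy": 0,"wz": 0},{"dx": 0,"dy": 0,"dz": -1,"wx": 0,"wy": 0,"wz": 0}]'

```text
time_s: 23.0
eef_pos: [499.9, -376.5, 181.4]
ee_rot: [0.0, 0.707, 0.707, 0.0]
force: [0.8, -0.6, -3.3]
grip_width: 0.669
grip_force: 64.8
```

Emit:
step_arm --increments '[{"dx": 0.8,"dy": -0.4,"dz": -0.2,"wx": 0,"wy": 0,"wz": 0},{"dx": 1,"dy": -1,"dz": 0,"wx": 0,"wy": 0,"wz": 0},{"dx": 1,"dy": 0,"dz": 0,"wx": 0,"wy": 0,"wz": 0},{"dx": 1,"dy": 0,"dz": 0,"wx": 0,"wy": 0,"wz": 0},{"dx": 1,"dy": 0,"dz": 0,"wx": 0,"wy": 0,"wz": 0}]'

```text
time_s: 23.5
eef_pos: [464.7, -255.6, 185.5]
ee_rot: [0.001, 0.707, 0.707, 0.0]
force: [0.4, 0.1, -3.3]
grip_width: 0.667
grip_force: 65.5
```

Emit:
step_arm --increments '[{"dx": 1,"dy": 0,"dz": 0,"wx": 0,"wy": 0,"wz": 0},{"dx": 1,"dy": 0,"dz": 0,"wx": 0,"wy": 0,"wz": 0},{"dx": 1,"dy": 0,"dz": 0,"wx": 0,"wy": 0,"wz": 0},{"dx": 1,"dy": 0,"dz": 0,"wx": 0,"wy": 0,"wz": 0},{"dx": 1,"dy": 0,"dz": 0,"wx": 0,"wy": 0,"wz": 0}]'

```text
time_s: 24.0
eef_pos: [464.7, -130.6, 185.4]
ee_rot: [0.001, 0.707, 0.707, 0.0]
force: [0.4, -1.0, -3.1]
grip_width: 0.667
grip_force: 65.5
```

Emit:
step_arm --increments '[{"dx": 1,"dy": 0,"dz": 0,"wx": 0,"wy": 0,"wz": 0},{"dx": 1,"dy": 0,"dz": 0,"wx": 0,"wy": 0,"wz": 0},{"dx": 1,"dy": 0,"dz": 0,"wx": 0,"wy": 0,"wz": 0},{"dx": 0.05,"dy": 0,"dz": 0,"wx": 0,"wy": 0,"wz": 0},{"dx": 0,"dy": 0,"dz": 0,"wx": 0,"wy": 0,"wz": 0}]'

```text
time_s: 24.5
eef_pos: [464.8, -55.2, 185.1]
ee_rot: [0.001, 0.706, 0.708, 0.0]
force: [-0.4, -0.4, -2.4]
grip_width: 0.669
grip_force: 65.5
```

Emit:
step_arm --increments '[{"dx": 0,"dy": 0.04,"dz": 0.5,"wx": 0,"wy": 0,"wz": 0},{"dx": 0,"dy": 0,"dz": 0.4,"wx": 0,"wy": 0,"wz": 0},{"dx": 0,"dy": 0,"dz": 0.3,"wx": 0,"wy": 0,"wz": 0},{"dx": 0,"dy": 0,"dz": 0.2,"wx": 0,"wy": 0,"wz": 0},{"dx": 0,"dy": 0,"dz": 0.12,"wx": 0,"wy": 0,"wz": 0}]'

```text
time_s: 25.0
eef_pos: [465.8, -56.1, 147.9]
ee_rot: [0.0, 0.707, 0.707, -0.0]
force: [-15.8, 2.5, 43.3]
grip_width: 0.671
grip_force: 69.2
```

Emit:
step_arm --increments '[{"dx": 0,"dy": 0,"dz": 0.03,"wx": 0,"wy": 0,"wz": 0},{"dx": 0,"dy": 0,"dz": 0,"wx": 0,"wy": 0,"wz": 0}]'

```text
time_s: 25.2
eef_pos: [465.8, -56.0, 148.0]
ee_rot: [0.001, 0.707, 0.707, -0.0]
force: [-12.2, 0.3, 27.7]
grip_width: 0.666
grip_force: 68.0
```

Emit:
step_arm --increments '[{"dx": 0,"dy": 0,"dz": 0,"wx": 0,"wy": 0,"wz": 0},{"dx": 0,"dy": 0,"dz": 0,"wx": 0,"wy": 0,"wz": 0},{"dx": 0,"dy": 0,"dz": 0,"wx": 0,"wy": 0,"wz": 0},{"dx": 0,"dy": 0,"dz": 0,"wx": 0,"wy": 0,"wz": 0},{"dx": 0,"dy": 0,"dz": 0,"wx": 0,"wy": 0,"wz": 0}]'

```text
time_s: 25.7
eef_pos: [465.8, -56.0, 148.0]
ee_rot: [0.001, 0.707, 0.707, -0.0]
force: [-11.8, 1.6, 27.4]
grip_width: 0.672
grip_force: 68.0
```

Emit:
step_arm --increments '[{"dx": 0,"dy": 0,"dz": 0,"wx": 0,"wy": 0,"wz": 0},{"dx": 0,"dy": 0,"dz": 0,"wx": 0,"wy": 0,"wz": 0},{"dx": 0,"dy": 0,"dz": 0,"wx": 0,"wy": 0,"wz": 0},{"dx": 0,"dy": 0,"dz": 0,"wx": 0,"wy": 0,"wz": 0},{"dx": 0,"dy": 0,"dz": 0,"wx": 0,"wy": 0,"wz": 0}]'

```text
time_s: 26.2
eef_pos: [465.8, -56.0, 148.0]
ee_rot: [0.001, 0.707, 0.707, -0.0]
force: [-11.5, 1.3, 27.6]
grip_width: 0.667
grip_force: 68.0
```

Emit:
step_arm --increments '[{"dx": 0,"dy": 0,"dz": -0.4,"wx": 0,"wy": 0,"wz": 0},{"dx": 0,"dy": 0,"dz": -1,"wx": 0,"wy": 0,"wz": 0},{"dx": 1,"dy": 0,"dz": -0.7,"wx": 0,"wy": 0,"wz": 0},{"dx": 1,"dy": 0,"dz": 0,"wx": 0,"wy": 0,"wz": 0},{"dx": 1,"dy": 0,"dz": 0,"wx": 0,"wy": 0,"wz": 0}]'

```text
time_s: 26.7
eef_pos: [465.8, 20.1, 198.4]
ee_rot: [0.0, 0.707, 0.707, 0.0]
force: [-0.2, -0.0, -3.8]
grip_width: 0.67
grip_force: 65.7
```

Emit:
step_arm --increments '[{"dx": 1,"dy": 0,"dz": 0,"wx": 0,"wy": 0,"wz": 0},{"dx": 1,"dy": 0,"dz": 0,"wx": 0,"wy": 0,"wz": 0},{"dx": 1,"dy": 0,"dz": 0,"wx": 0,"wy": 0,"wz": 0},{"dx": 1,"dy": 0,"dz": 0,"wx": 0,"wy": 0,"wz": 0},{"dx": 1,"dy": 0,"dz": 0,"wx": 0,"wy": 0,"wz": 0}]'

```text
time_s: 27.2
eef_pos: [465.5, 145.4, 197.9]
ee_rot: [-0.0, 0.707, 0.707, -0.0]
force: [0.5, -0.4, -2.5]
grip_width: 0.667
grip_force: 65.7
```

Emit:
step_arm --increments '[{"dx": 1,"dy": 0,"dz": 0,"wx": 0,"wy": 0,"wz": 0},{"dx": 1,"dy": 0,"dz": 0,"wx": 0,"wy": 0,"wz": 0},{"dx": 1,"dy": 0,"dz": 0,"wx": 0,"wy": 0,"wz": 0},{"dx": 1,"dy": 0,"dz": 0,"wx": 0,"wy": 0,"wz": 0},{"dx": 1,"dy": 0,"dz": 0,"wx": 0,"wy": 0,"wz": 0}]'

```text
time_s: 27.7
eef_pos: [465.4, 270.4, 197.8]
ee_rot: [-0.0, 0.707, 0.707, -0.0]
force: [0.8, 0.4, -2.7]
grip_width: 0.67
grip_force: 65.7
```

Emit:
step_arm --increments '[{"dx": 1,"dy": 0,"dz": 0,"wx": 0,"wy": 0,"wz": 0},{"dx": 1,"dy": 0,"dz": 0,"wx": 0,"wy": 0,"wz": 0},{"dx": 1,"dy": 0.1,"dz": 0,"wx": 0,"wy": 0,"wz": 0},{"dx": 1,"dy": 1,"dz": 0,"wx": 0,"wy": 0,"wz": 0},{"dx": 1,"dy": 1,"dz": 0,"wx": 0,"wy": 0,"wz": 0}]'

```text
time_s: 28.2
eef_pos: [518.3, 395.6, 197.9]
ee_rot: [-0.0, 0.707, 0.708, -0.0]
force: [0.8, -1.6, -2.0]
grip_width: 0.669
grip_force: 65.7
```

Emit:
step_arm --increments '[{"dx": 1,"dy": 0,"dz": 0,"wx": 0,"wy": 0,"wz": 0},{"dx": 0.78,"dy": 0,"dz": 0,"wx": 0,"wy": 0,"wz": 0},{"dx": 0,"dy": 0,"dz": 0.8,"wx": 0,"wy": 0,"wz": 0},{"dx": 0,"dy": 0,"dz": 0.8,"wx": 0,"wy": 0,"wz": 0},{"dx": 0,"dy": 0,"dz": 0.8,"wx": 0,"wy": 0,"wz": 0}]'

```text
time_s: 28.7
eef_pos: [517.8, 438.9, 136.6]
ee_rot: [-0.0, 0.707, 0.707, -0.0]
force: [-0.7, 0.8, -3.3]
grip_width: 0.67
grip_force: 66.0
```

Emit:
step_arm --increments '[{"dx": 0,"dy": 0,"dz": 0.5,"wx": 0,"wy": 0,"wz": 0},{"dx": 0,"dy": 0,"dz": 0.5,"wx": 0,"wy": 0,"wz": 0},{"dx": 0,"dy": 0,"dz": 0,"wx": 0,"wy": 0,"wz": 0},{"dx": 0,"dy": 0,"dz": 0,"wx": 0,"wy": 0,"wz": 0},{"dx": 0,"dy": 0,"dz": 0,"wx": 0,"wy": 0,"wz": 0}]'

```text
time_s: 29.2
eef_pos: [518.2, 439.4, 114.2]
ee_rot: [0.0, 0.707, 0.707, 0.001]
force: [0.4, 0.3, -2.6]
grip_width: 0.669
grip_force: 65.9
```

Run:
```python
from h import *
z=ctrl.sense()["eef_pos"][2]-66
look(dict(cup_red=(526,333,10),cup_green=(518,438,z),cup_blue=(608,-203,0)))
```

```text
29.2 [518.2 439.4 114.2] [ 0.4  0.3 -2.6] [[-0.001, 1.0], [1.0, 0.001], [0.001, 0.002]]
top cup_red [527.9 336.4] 0.06
top cup_green [522.8 388.9] 6.1
top cup_blue [ 610.2 -204.1] 0.08
scene cup_red [529.1 334.3] 0.03
scene cup_green [522.2 435.7] 0.44
scene cup_blue [ 609.5 -204.1] 0.07
```

Emit:
step_arm --increments '[{"dx": -0.03,"dy": 0,"dz": 0.5,"wx": 0,"wy": 0,"wz": 0},{"dx": 0,"dy": 0,"dz": 0.4,"wx": 0,"wy": 0,"wz": 0},{"dx": 0,"dy": 0,"dz": 0.3,"wx": 0,"wy": 0,"wz": 0},{"dx": 0,"dy": 0,"dz": 0.2,"wx": 0,"wy": 0,"wz": 0},{"dx": 0,"dy": 0,"dz": 0.05,"wx": 0,"wy": 0,"wz": 0}]'

```text
time_s: 30.3
eef_pos: [517.7, 438.4, 76.4]
ee_rot: [-0.0, 0.707, 0.707, -0.0]
force: [-1.5, 0.6, 1.4]
grip_width: 0.665
grip_force: 66.2
```

Emit:
step_arm --increments '[{"dx": 0,"dy": 0,"dz": 0.05,"wx": 0,"wy": 0,"wz": 0},{"dx": 0,"dy": 0,"dz": 0.05,"wx": 0,"wy": 0,"wz": 0},{"dx": 0,"dy": 0,"dz": 0,"wx": 0,"wy": 0,"wz": 0}]'

```text
time_s: 30.6
eef_pos: [517.7, 438.6, 76.3]
ee_rot: [0.0, 0.707, 0.708, 0.0]
force: [-6.4, -3.3, 9.7]
grip_width: 0.669
grip_force: 67.0
```

Emit:
step_arm --increments '[{"dx": 0,"dy": 0,"dz": 0,"wx": 0,"wy": 0,"wz": 0},{"dx": 0,"dy": 0,"dz": 0,"wx": 0,"wy": 0,"wz": 0},{"dx": 0,"dy": 0,"dz": 0,"wx": 0,"wy": 0,"wz": 0},{"dx": 0,"dy": 0,"dz": 0,"wx": 0,"wy": 0,"wz": 0},{"dx": 0,"dy": 0,"dz": 0,"wx": 0,"wy": 0,"wz": 0}]' --fingers 85

```text
time_s: 31.1
eef_pos: [517.8, 438.4, 74.2]
ee_rot: [0.0, 0.707, 0.707, -0.0]
force: [0.7, -0.6, 1.0]
grip_width: 0.996
grip_force: 0.0
```

Emit:
step_arm --increments '[{"dx": 0,"dy": 0,"dz": -0.6,"wx": 0,"wy": 0,"wz": 0},{"dx": 0,"dy": 0,"dz": -1,"wx": 0,"wy": 0,"wz": 0},{"dx": 0,"dy": 0,"dz": -1,"wx": 0,"wy": 0,"wz": 0},{"dx": 0,"dy": 0,"dz": -1,"wx": 0,"wy": 0,"wz": 0},{"dx": 0,"dy": 0,"dz": -1,"wx": 0,"wy": 0,"wz": 0}]'

```text
time_s: 31.6
eef_pos: [517.8, 438.4, 191.7]
ee_rot: [0.0, 0.707, 0.707, 0.001]
force: [0.0, -0.7, 0.1]
grip_width: 0.994
grip_force: 0.0
```

Emit:
step_arm --increments '[{"dx": -1,"dy": 0,"dz": -1,"wx": 0,"wy": 0,"wz": 0},{"dx": -1,"dy": 0,"dz": 0,"wx": 0,"wy": 0,"wz": 0},{"dx": -1,"dy": 0,"dz": 0,"wx": 0,"wy": 0,"wz": 0},{"dx": -1,"dy": 0,"dz": 0,"wx": 0,"wy": 0,"wz": 0},{"dx": -1,"dy": 0,"dz": 0,"wx": 0,"wy": 0,"wz": 0}]'

```text
time_s: 32.1
eef_pos: [517.8, 312.4, 215.6]
ee_rot: [0.0, 0.707, 0.707, 0.001]
force: [-0.2, 0.1, -0.1]
grip_width: 0.993
grip_force: 0.0
```

Emit:
step_arm --increments '[{"dx": -1,"dy": 0,"dz": 0,"wx": 0,"wy": 0,"wz": 0},{"dx": -1,"dy": 0,"dz": 0,"wx": 0,"wy": 0,"wz": 0},{"dx": -1,"dy": 0,"dz": 0,"wx": 0,"wy": 0,"wz": 0},{"dx": -1,"dy": 0,"dz": 0,"wx": 0,"wy": 0,"wz": 0},{"dx": -1,"dy": 0,"dz": 0,"wx": 0,"wy": 0,"wz": 0}]'

```text
time_s: 32.6
eef_pos: [518.0, 187.4, 215.6]
ee_rot: [0.0, 0.707, 0.707, 0.001]
force: [0.7, 0.1, 0.0]
grip_width: 0.999
grip_force: 0.0
```

Run:
```python
from h import *
look(dict(cup_red=(526,333,10),cup_green=(518,438,10),cup_blue=(608,-203,0)))
```

```text
32.6 [518.  187.4 215.6] [0.7 0.1 0. ] [[-0.001, 1.0], [1.0, 0.001], [0.0, 0.002]]
top cup_red [527.9 338.4] 2.86
top cup_green [519.3 440.1] 0.05
top cup_blue [ 607.9 -202.1] 0.04
scene cup_red [529.1 333.4] 0.04
scene cup_green [521.1 437.7] 0.04
wrist cup_red [526.8 333.5] 0.03
```

View pics/last_wrist.png

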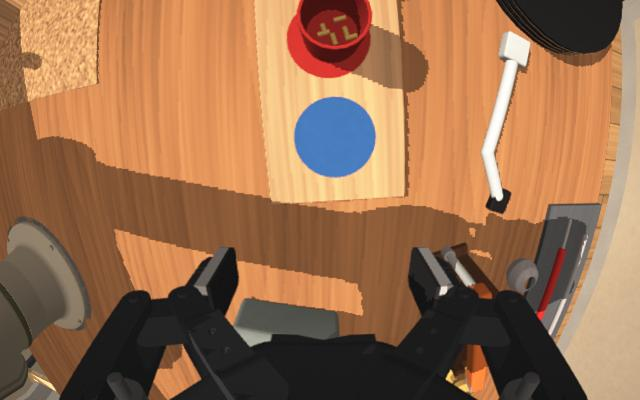

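The wrist picture shows the red cup on its disc (px ~(333,20)) and the blue disc at (335,137). Moving to the blue cup.

Run:
```python
from h import *
c=wcap()
for l,g in dict(disc_blue=(532,228),disc_red=(526,333)).items():
    m=pick("wrist",l,c,g,10)
    if m is not None: print(l,fitcyl(c,m,list(g),10,10,43))
```

```text
disc_blue (array([530.4, 226.6]), np.float64(0.03))
```

Emit:
step_arm --increments '[{"dx": -1,"dy": 0,"dz": 0,"wx": 0,"wy": 0,"wz": 0},{"dx": -1,"dy": 0,"dz": 0,"wx": 0,"wy": 0,"wz": 0},{"dx": -1,"dy": 0,"dz": 0,"wx": 0,"wy": 0,"wz": 0},{"dx": -1,"dy": 0,"dz": 0,"wx": 0,"wy": 0,"wz": 0},{"dx": -1,"dy": 0,"dz": 0,"wx": 0,"wy": 0,"wz": 0}]'

```text
time_s: 33.85
eef_pos: [518.0, 62.4, 214.4]
ee_rot: [0.0, 0.707, 0.707, 0.0]
force: [0.7, 0.5, 0.6]
grip_width: 0.997
grip_force: 0.0
```

Emit:
step_arm --increments '[{"dx": -1,"dy": 0,"dz": 0,"wx": 0,"wy": 0,"wz": 0},{"dx": -1,"dy": 0,"dz": 0,"wx": 0,"wy": 0,"wz": 0},{"dx": -1,"dy": 0,"dz": 0,"wx": 0,"wy": 0,"wz": 0},{"dx": -1,"dy": 0,"dz": 0,"wx": 0,"wy": 0,"wz": 0},{"dx": -1,"dy": 0.64,"dz": 0,"wx": 0,"wy": 0,"wz": 0}]'

```text
time_s: 34.35
eef_pos: [533.6, -62.5, 214.6]
ee_rot: [-0.0, 0.707, 0.707, -0.0]
force: [0.2, -0.2, -0.0]
grip_width: 0.995
grip_force: 0.0
```

Emit:
step_arm --increments '[{"dx": -1,"dy": 1,"dz": 0,"wx": 0,"wy": 0,"wz": 0},{"dx": -1,"dy": 1,"dz": 0,"wx": 0,"wy": 0,"wz": 0},{"dx": -1,"dy": 1,"dz": 0,"wx": 0,"wy": 0,"wz": 0},{"dx": -1,"dy": 0,"dz": 0,"wx": 0,"wy": 0,"wz": 0},{"dx": 0,"dy": 0,"dz": 0,"wx": 0,"wy": 0,"wz": 0}]'

```text
time_s: 34.85
eef_pos: [609.3, -164.2, 213.5]
ee_rot: [-0.0, 0.708, 0.706, -0.0]
force: [0.0, 0.7, -0.7]
grip_width: 0.997
grip_force: 0.0
```

Run:
```python
from h import *
look(dict(cup_red=(526,333,10),cup_green=(518,438,10),cup_blue=(608,-203,0)))
```

```text
34.85 [ 609.3 -164.2  213.5] [ 0.   0.7 -0.7] [[0.002, 1.0], [1.0, -0.002], [-0.0, -0.001]]
top cup_red [527.2 336.3] 0.07
top cup_green [519.5 439.3] 0.05
scene cup_red [529.3 333.6] 0.05
scene cup_green [521. 437.] 0.06
scene cup_blue [ 610.3 -203.6] 0.13
```

Emit:
step_arm --increments '[{"dx": -0.8,"dy": 0,"dz": 0,"wx": 0,"wy": 0,"wz": 0},{"dx": -0.76,"dy": 0,"dz": 0,"wx": 0,"wy": 0,"wz": 0},{"dx": 0,"dy": 0,"dz": 1,"wx": 0,"wy": 0,"wz": 0},{"dx": 0,"dy": 0,"dz": 1,"wx": 0,"wy": 0,"wz": 0},{"dx": 0,"dy": 0,"dz": 0,"wx": 0,"wy": 0,"wz": 0}]'

```text
time_s: 35.95
eef_pos: [607.9, -201.5, 160.8]
ee_rot: [-0.003, 0.707, 0.707, -0.001]
force: [-0.6, -0.1, -0.3]
grip_width: 0.998
grip_force: 0.0
```

Emit:
step_arm --increments '[{"dx": 0,"dy": 0,"dz": 1,"wx": 0,"wy": 0,"wz": 0},{"dx": 0,"dy": 0,"dz": 1,"wx": 0,"wy": 0,"wz": 0},{"dx": 0,"dy": 0,"dz": 1,"wx": 0,"wy": 0,"wz": 0},{"dx": 0,"dy": 0,"dz": 1,"wx": 0,"wy": 0,"wz": 0},{"dx": 0,"dy": 0,"dz": 0,"wx": 0,"wy": 0,"wz": 0}]'

```text
time_s: 36.45
eef_pos: [608.3, -200.9, 62.3]
ee_rot: [-0.002, 0.707, 0.707, -0.001]
force: [0.6, 0.2, -0.2]
grip_width: 0.997
grip_force: 0.0
```

Emit:
step_arm --increments '[{"dx": 0,"dy": 0,"dz": 0,"wx": 0,"wy": 0,"wz": 0},{"dx": 0,"dy": 0,"dz": 0,"wx": 0,"wy": 0,"wz": 0},{"dx": 0,"dy": 0,"dz": 0,"wx": 0,"wy": 0,"wz": 0},{"dx": 0,"dy": 0,"dz": 0,"wx": 0,"wy": 0,"wz": 0},{"dx": 0,"dy": 0,"dz": 0,"wx": 0,"wy": 0,"wz": 0}]' --fingers 40

```text
time_s: 36.95
eef_pos: [610.2, -201.4, 67.0]
ee_rot: [0.002, 0.707, 0.707, 0.0]
force: [-1.4, -0.5, 5.4]
grip_width: 0.668
grip_force: 64.4
```

Emit:
step_arm --increments '[{"dx": 0,"dy": 0,"dz": -0.6,"wx": 0,"wy": 0,"wz": 0},{"dx": 0,"dy": 0,"dz": -1,"wx": 0,"wy": 0,"wz": 0},{"dx": 0,"dy": 0,"dz": -1,"wx": 0,"wy": 0,"wz": 0},{"dx": 0,"dy": 0,"dz": -1,"wx": 0,"wy": 0,"wz": 0},{"dx": 0,"dy": 0,"dz": -1,"wx": 0,"wy": 0,"wz": 0}]'

```text
time_s: 37.45
eef_pos: [609.4, -200.5, 182.0]
ee_rot: [0.001, 0.707, 0.707, 0.0]
force: [0.3, 0.1, -2.3]
grip_width: 0.666
grip_force: 64.6
```

Emit:
step_arm --increments '[{"dx": 0.9,"dy": -0.7,"dz": -0.2,"wx": 0,"wy": 0,"wz": 0},{"dx": 1,"dy": -1,"dz": 0,"wx": 0,"wy": 0,"wz": 0},{"dx": 1,"dy": -1,"dz": 0,"wx": 0,"wy": 0,"wz": 0},{"dx": 1,"dy": -1,"dz": 0,"wx": 0,"wy": 0,"wz": 0},{"dx": 1,"dy": -1,"dz": 0,"wx": 0,"wy": 0,"wz": 0}]'

```text
time_s: 37.95
eef_pos: [490.7, -77.2, 185.7]
ee_rot: [0.001, 0.707, 0.707, 0.0]
force: [0.7, 0.3, -2.0]
grip_width: 0.667
grip_force: 64.9
```

Emit:
step_arm --increments '[{"dx": 1,"dy": -1,"dz": 0,"wx": 0,"wy": 0,"wz": 0},{"dx": 0.04,"dy": -0.05,"dz": 0,"wx": 0,"wy": 0,"wz": 0},{"dx": 0,"dy": 0,"dz": 0,"wx": 0,"wy": 0,"wz": 0},{"dx": 0,"dy": 0,"dz": 0,"wx": 0,"wy": 0,"wz": 0}]'

```text
time_s: 38.35
eef_pos: [466.2, -52.7, 185.2]
ee_rot: [0.001, 0.707, 0.707, 0.0]
force: [0.0, -0.5, -1.9]
grip_width: 0.664
grip_force: 65.1
```

Emit:
step_arm --increments '[{"dx": 0,"dy": 0,"dz": 0.5,"wx": 0,"wy": 0,"wz": 0},{"dx": 0,"dy": 0,"dz": 0.4,"wx": 0,"wy": 0,"wz": 0},{"dx": 0,"dy": 0,"dz": 0.3,"wx": 0,"wy": 0,"wz": 0},{"dx": 0,"dy": 0,"dz": 0.2,"wx": 0,"wy": 0,"wz": 0},{"dx": 0,"dy": 0,"dz": 0.08,"wx": 0,"wy": 0,"wz": 0}]'

```text
time_s: 38.85
eef_pos: [465.9, -52.7, 148.6]
ee_rot: [0.001, 0.707, 0.707, -0.0]
force: [-10.6, 1.8, 32.2]
grip_width: 0.665
grip_force: 68.0
```

Emit:
step_arm --increments '[{"dx": 0,"dy": 0,"dz": 0.04,"wx": 0,"wy": 0,"wz": 0},{"dx": 0,"dy": 0,"dz": 0,"wx": 0,"wy": 0,"wz": 0}]'

```text
time_s: 39.05
eef_pos: [465.9, -52.7, 148.7]
ee_rot: [0.001, 0.707, 0.708, -0.0]
force: [-11.3, 0.7, 28.5]
grip_width: 0.669
grip_force: 67.7
```

Emit:
step_arm --increments '[{"dx": 0,"dy": 0,"dz": 0,"wx": 0,"wy": 0,"wz": 0},{"dx": 0,"dy": 0,"dz": 0,"wx": 0,"wy": 0,"wz": 0},{"dx": 0,"dy": 0,"dz": 0,"wx": 0,"wy": 0,"wz": 0},{"dx": 0,"dy": 0,"dz": 0,"wx": 0,"wy": 0,"wz": 0},{"dx": 0,"dy": 0,"dz": 0,"wx": 0,"wy": 0,"wz": 0}]'

```text
time_s: 39.55
eef_pos: [465.9, -52.7, 148.7]
ee_rot: [0.001, 0.707, 0.707, -0.0]
force: [-11.1, 1.7, 27.3]
grip_width: 0.663
grip_force: 67.7
```

Emit:
step_arm --increments '[{"dx": 0,"dy": 0,"dz": 0,"wx": 0,"wy": 0,"wz": 0},{"dx": 0,"dy": 0,"dz": 0,"wx": 0,"wy": 0,"wz": 0},{"dx": 0,"dy": 0,"dz": 0,"wx": 0,"wy": 0,"wz": 0},{"dx": 0,"dy": 0,"dz": 0,"wx": 0,"wy": 0,"wz": 0},{"dx": 0,"dy": 0,"dz": 0,"wx": 0,"wy": 0,"wz": 0}]'

```text
time_s: 40.05
eef_pos: [465.9, -52.7, 148.7]
ee_rot: [0.001, 0.707, 0.708, -0.0]
force: [-10.6, 0.9, 26.8]
grip_width: 0.671
grip_force: 67.7
```

Emit:
step_arm --increments '[{"dx": 0,"dy": 0,"dz": -0.4,"wx": 0,"wy": 0,"wz": 0},{"dx": 0,"dy": 0,"dz": -1,"wx": 0,"wy": 0,"wz": 0},{"dx": 1,"dy": 0,"dz": -0.6,"wx": 0,"wy": 0,"wz": 0},{"dx": 1,"dy": 0,"dz": 0,"wx": 0,"wy": 0,"wz": 0},{"dx": 1,"dy": 0,"dz": 0,"wx": 0,"wy": 0,"wz": 0}]'

```text
time_s: 40.55
eef_pos: [465.6, 23.5, 196.5]
ee_rot: [0.0, 0.707, 0.707, 0.0]
force: [-0.8, -0.2, -2.3]
grip_width: 0.667
grip_force: 65.3
```

Emit:
step_arm --increments '[{"dx": 1,"dy": 0,"dz": 0,"wx": 0,"wy": 0,"wz": 0},{"dx": 1,"dy": 0,"dz": 0,"wx": 0,"wy": 0,"wz": 0},{"dx": 1,"dy": 0,"dz": 0,"wx": 0,"wy": 0,"wz": 0},{"dx": 1,"dy": 0.63,"dz": 0,"wx": 0,"wy": 0,"wz": 0},{"dx": 1,"dy": 1,"dz": 0,"wx": 0,"wy": 0,"wz": 0}]'

```text
time_s: 41.05
eef_pos: [506.0, 149.0, 196.3]
ee_rot: [-0.0, 0.707, 0.707, -0.0]
force: [1.6, -0.4, -1.2]
grip_width: 0.67
grip_force: 65.2
```

Emit:
step_arm --increments '[{"dx": 1,"dy": 1,"dz": 0,"wx": 0,"wy": 0,"wz": 0},{"dx": 1,"dy": 0,"dz": 0.3,"wx": 0,"wy": 0,"wz": 0},{"dx": 1,"dy": 0,"dz": 0.6,"wx": 0,"wy": 0,"wz": 0},{"dx": 0.31,"dy": 0,"dz": 0.8,"wx": 0,"wy": 0,"wz": 0},{"dx": 0,"dy": 0,"dz": 0.8,"wx": 0,"wy": 0,"wz": 0}]'

```text
time_s: 41.55
eef_pos: [530.8, 231.9, 132.6]
ee_rot: [-0.0, 0.706, 0.708, -0.0]
force: [0.2, -0.7, -2.7]
grip_width: 0.667
grip_force: 65.4
```

Emit:
step_arm --increments '[{"dx": 0,"dy": 0,"dz": 0.6,"wx": 0,"wy": 0,"wz": 0},{"dx": 0,"dy": 0,"dz": 0.6,"wx": 0,"wy": 0,"wz": 0},{"dx": 0,"dy": 0,"dz": 0,"wx": 0,"wy": 0,"wz": 0},{"dx": 0,"dy": 0,"dz": 0,"wx": 0,"wy": 0,"wz": 0},{"dx": 0,"dy": 0,"dz": 0,"wx": 0,"wy": 0,"wz": 0}]'

```text
time_s: 42.05
eef_pos: [531.4, 230.7, 104.7]
ee_rot: [0.0, 0.707, 0.707, 0.001]
force: [0.4, 0.2, -2.5]
grip_width: 0.665
grip_force: 65.3
```

Emit:
step_arm --increments '[{"dx": -0.02,"dy": 0.01,"dz": 0.4,"wx": 0,"wy": 0,"wz": 0},{"dx": 0,"dy": 0,"dz": 0.3,"wx": 0,"wy": 0,"wz": 0},{"dx": 0,"dy": 0,"dz": 0.25,"wx": 0,"wy": 0,"wz": 0},{"dx": 0,"dy": 0,"dz": 0.1,"wx": 0,"wy": 0,"wz": 0},{"dx": 0,"dy": 0,"dz": 0.06,"wx": 0,"wy": 0,"wz": 0}]'

```text
time_s: 42.55
eef_pos: [530.8, 230.1, 76.9]
ee_rot: [-0.0, 0.707, 0.708, -0.001]
force: [-11.0, -2.3, 21.1]
grip_width: 0.671
grip_force: 67.1
```

Emit:
step_arm --increments '[{"dx": 0,"dy": 0,"dz": 0.04,"wx": 0,"wy": 0,"wz": 0},{"dx": 0,"dy": 0,"dz": 0,"wx": 0,"wy": 0,"wz": 0}]'

```text
time_s: 42.75
eef_pos: [530.8, 230.1, 76.9]
ee_rot: [-0.0, 0.707, 0.708, -0.001]
force: [-10.7, -3.1, 18.0]
grip_width: 0.669
grip_force: 67.2
```

Emit:
step_arm --increments '[{"dx": 0,"dy": 0,"dz": 0,"wx": 0,"wy": 0,"wz": 0},{"dx": 0,"dy": 0,"dz": 0,"wx": 0,"wy": 0,"wz": 0},{"dx": 0,"dy": 0,"dz": 0,"wx": 0,"wy": 0,"wz": 0},{"dx": 0,"dy": 0,"dz": 0,"wx": 0,"wy": 0,"wz": 0},{"dx": 0,"dy": 0,"dz": 0,"wx": 0,"wy": 0,"wz": 0}]' --fingers 85

```text
time_s: 43.25
eef_pos: [531.2, 230.1, 74.9]
ee_rot: [-0.0, 0.707, 0.707, -0.0]
force: [-0.5, 0.7, 0.2]
grip_width: 0.998
grip_force: 0.0
```

Emit:
step_arm --increments '[{"dx": 0,"dy": 0,"dz": -0.6,"wx": 0,"wy": 0,"wz": 0},{"dx": 0,"dy": 0,"dz": -1,"wx": 0,"wy": 0,"wz": 0},{"dx": 0,"dy": 0,"dz": -1,"wx": 0,"wy": 0,"wz": 0},{"dx": 0,"dy": 0,"dz": -1,"wx": 0,"wy": 0,"wz": 0},{"dx": 0,"dy": 0,"dz": -1,"wx": 0,"wy": 0,"wz": 0}]'

```text
time_s: 43.75
eef_pos: [531.1, 230.1, 191.0]
ee_rot: [-0.0, 0.707, 0.707, -0.0]
force: [0.9, 0.1, 0.5]
grip_width: 0.993
grip_force: 0.0
```

Emit:
step_arm --increments '[{"dx": -1,"dy": 0,"dz": -1,"wx": 0,"wy": 0,"wz": 0},{"dx": -1,"dy": 0,"dz": 0,"wx": 0,"wy": 0,"wz": 0},{"dx": -1,"dy": 1,"dz": 0,"wx": 0,"wy": 0,"wz": 0},{"dx": -1,"dy": 1,"dz": 0,"wx": 0,"wy": 0,"wz": 0},{"dx": -1,"dy": 1,"dz": 0,"wx": 0,"wy": 0,"wz": 0}]'

```text
time_s: 44.25
eef_pos: [607.1, 104.1, 215.2]
ee_rot: [0.0, 0.707, 0.707, 0.0]
force: [0.3, 0.4, 0.0]
grip_width: 0.994
grip_force: 0.0
```

Emit:
step_arm --increments '[{"dx": -1,"dy": 1,"dz": 0,"wx": 0,"wy": 0,"wz": 0},{"dx": -1,"dy": 1,"dz": 0,"wx": 0,"wy": 0,"wz": 0},{"dx": -1,"dy": 1,"dz": 0,"wx": 0,"wy": 0,"wz": 0},{"dx": -1,"dy": 0,"dz": 0,"wx": 0,"wy": 0,"wz": 0},{"dx": 0,"dy": 0,"dz": 0,"wx": 0,"wy": 0,"wz": 0}]'

```text
time_s: 44.75
eef_pos: [681.7, 2.1, 214.1]
ee_rot: [-0.0, 0.708, 0.706, -0.001]
force: [-0.2, 0.4, 0.4]
grip_width: 0.995
grip_force: 0.0
```

Run:
```python
from h import *
look(dict(cup_red=(526,333,10),cup_green=(518,438,10),cup_blue=(531,228,10)),("top","scene"))
c=wcap();cv2.imwrite("pics/w5.png",c["frame"])
for l in ["cradle_seat","wand","wand_tip","cradle"]: print(l,[(round(d["p"],2),wW(c,d["point"]).round(1)) for d in eyes.landmark_of("wrist",l)[:2]])
```

```text
44.75 [681.7   2.1 214.1] [-0.2  0.4  0.4] [[0.003, 1.0], [1.0, -0.003], [-0.001, -0.001]]
top cup_green [520.1 440. ] 0.04
top cup_blue [531.5 228.5] 0.14
scene cup_red [528.8 333.9] 0.05
scene cup_green [520.5 437.6] 0.07
scene cup_blue [532.8 226.7] 0.04
cradle_seat [(0.85, array([686.5,  31.3,  98. ]))]
wand [(0.61, array([683.4,  29.3, 100.9]))]
wand_tip []
cradle [(0.75, array([686.3,  29.4,  -3.2]))]
```

View pics/w5.png

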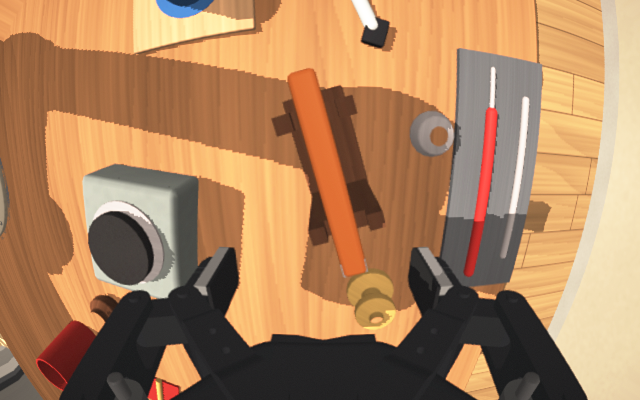

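```bash
cat >> h.py <<'E'
def fitwand(c,mask,p0,z0=100):
    B=np.array([[x,y,z] for x in(-85,75) for y in(-10,10) for z in(0,24)],float)
    def f(p):
        a=np.radians(p[2]);R=np.array([[np.cos(a),-np.sin(a)],[np.sin(a),np.cos(a)]])
        return np.abs(hull(c,np.c_[B[:,:2]@R.T+p[:2],B[:,2]+z0])-mask).sum()/mask.sum()
    o=minimize(f,p0,method="Nelder-Mead",options=dict(initial_simplex=[p0,np.add(p0,[6,0,0]),np.add(p0,[0,6,0]),np.add(p0,[0,0,4])],xatol=.1));return o.x.round(1),round(o.fun,2)
def orange(f):
    h=cv2.cvtColor(f,cv2.COLOR_BGR2HSV);m=cv2.inRange(h,(5,195,120),(17,255,255))
    n,L,S,_=cv2.connectedComponentsWithStats(m);return L==1+S[1:,4].argmax()
E
python3 - <<'E'
from h import *
for n in ["wrist","top","scene"]:
    c=wcap() if n=="wrist" else eyes.capture(n)
    for d in eyes.cut_out(n,"wand")[:1]: print(n,d["p"],d["mask"].sum(),fitwand(c,d["mask"],[686.5,29.5,103]))
    m=orange(c["frame"]);print("col",m.sum(),fitwand(c,m,[686.5,29.5,103]))
print(rot().as_matrix().round(3).tolist(),ctrl.sense()["eef_pos"])
E
```

```text
wrist 0.74 5975 (array([685.5,  31.3, 105.3]), np.float64(0.06))
col 3112 (array([685.8,  31. , 105.5]), np.float64(0.95))
col 12 (array([686.4,  31.4, 104.8]), np.float64(48.16))
scene 0.9 533 (array([688.4,  33.6, 104.2]), np.float64(0.66))
col 187 (array([679.7,  30.8, 110.8]), np.float64(3.6))
[[-0.001, 1.0, 0.0], [1.0, 0.001, -0.0], [-0.0, 0.0, -1.0]] [681.39786688   5.25273573 215.05263226]
```

Emit:
step_arm --increments '[{"dx": 0,"dy": 0,"dz": 0,"wx": 0,"wy": 0,"wz": -1},{"dx": 0,"dy": 0,"dz": 0,"wx": 0,"wy": 0,"wz": -1},{"dx": 0,"dy": 0,"dz": 0,"wx": 0,"wy": 0,"wz": -0.55},{"dx": 1,"dy": 0.4,"dz": 1,"wx": 0,"wy": 0,"wz": 0},{"dx": 0,"dy": 0,"dz": 0,"wx": 0,"wy": 0,"wz": 0}]'

```text
time_s: 46.2
eef_pos: [683.4, 34.5, 186.8]
ee_rot: [-0.003, 0.605, 0.796, -0.001]
force: [-0.4, 0.0, -0.0]
grip_width: 0.994
grip_force: 0.0
```

Emit:
step_arm --increments '[{"dx": 0,"dy": 0,"dz": 0,"wx": 0,"wy": 0,"wz": 0},{"dx": 0,"dy": 0,"dz": 0,"wx": 0,"wy": 0,"wz": 0}]'

```text
time_s: 46.4
eef_pos: [684.7, 31.4, 190.9]
ee_rot: [0.001, 0.607, 0.795, 0.0]
force: [0.3, 0.1, -0.0]
grip_width: 0.998
grip_force: 0.0
```

```bash
cat >> h.py <<'E'
def to(x,y,z=None):
    s=ctrl.sense();p=np.array(s["eef_pos"]);R=rot().as_matrix();z=p[2] if z is None else z
    print("t",round(s["time_s"],2),"at",p.round(1),"yaw",np.degrees(np.arctan2(R[1,0],R[0,0])).round(2),"tilt",R[:,2].round(3),"units",(R.T@(np.array([x,y,z])-p)/25).round(3))
E
python3 - <<'E'
from h import *
to(685.5,31.3,118)
c=wcap();d=eyes.cut_out("wrist","wand")
if d: print(fitwand(c,d[0]["mask"],[685.5,31.3,105]))
E
```

```text
t 46.4 at [684.7  31.4 190.9] yaw 105.33 tilt [ 0.001 -0.    -1.   ] units [-0.009  0.027  2.918]
(array([685.4,  29.7, 105.4]), np.float64(0.05))
```

Emit:
step_arm --increments '[{"dx": -0.03,"dy": 0.02,"dz": 0.7,"wx": 0,"wy": 0,"wz": 0},{"dx": 0,"dy": 0,"dz": 0.7,"wx": 0,"wy": 0,"wz": 0},{"dx": 0,"dy": 0,"dz": 0.7,"wx": 0,"wy": 0,"wz": 0},{"dx": 0,"dy": 0,"dz": 0.5,"wx": 0,"wy": 0,"wz": 0},{"dx": 0,"dy": 0,"dz": 0.3,"wx": 0,"wy": 0,"wz": 0}]'

```text
time_s: 47.0
eef_pos: [685.0, 31.1, 116.9]
ee_rot: [-0.0, 0.606, 0.795, -0.0]
force: [0.1, 0.4, -0.3]
grip_width: 0.994
grip_force: 0.0
```

Emit:
step_arm --increments '[{"dx": 0,"dy": 0,"dz": 0,"wx": 0,"wy": 0,"wz": 0},{"dx": 0,"dy": 0,"dz": 0,"wx": 0,"wy": 0,"wz": 0}]'

```text
time_s: 47.2
eef_pos: [685.4, 31.3, 118.4]
ee_rot: [0.0, 0.606, 0.795, 0.0]
force: [-0.3, -0.0, -0.1]
grip_width: 0.994
grip_force: 0.0
```

Run:
```python
from h import *
to(685.5,30.5,118)
```

```text
t 47.2 at [685.4  31.3 118.4] yaw 105.35 tilt [ 0.001 -0.    -1.   ] units [-0.033 -0.007  0.014]
```

Close, and record where the wand sits when gripped (the release pose).

Emit:
step_arm --increments '[{"dx": 0,"dy": 0,"dz": 0,"wx": 0,"wy": 0,"wz": 0},{"dx": 0,"dy": 0,"dz": 0,"wx": 0,"wy": 0,"wz": 0},{"dx": 0,"dy": 0,"dz": 0,"wx": 0,"wy": 0,"wz": 0},{"dx": 0,"dy": 0,"dz": 0,"wx": 0,"wy": 0,"wz": 0},{"dx": 0,"dy": 0,"dz": 0,"wx": 0,"wy": 0,"wz": 0}]' --fingers 5 --squeeze 60

```text
time_s: 47.7
eef_pos: [685.3, 31.4, 117.9]
ee_rot: [0.0, 0.606, 0.795, 0.0]
force: [0.5, 0.0, -1.4]
grip_width: 0.229
grip_force: 58.7
```

Emit:
step_arm --increments '[{"dx": 0,"dy": 0,"dz": 0,"wx": 0,"wy": 0,"wz": 0},{"dx": 0,"dy": 0,"dz": 0,"wx": 0,"wy": 0,"wz": 0},{"dx": 0,"dy": 0,"dz": 0,"wx": 0,"wy": 0,"wz": 0}]'

```text
time_s: 48.0
eef_pos: [685.2, 31.4, 117.8]
ee_rot: [0.0, 0.606, 0.795, 0.0]
force: [-0.3, 0.8, 2.5]
grip_width: 0.223
grip_force: 59.2
```

Run:
```python
from h import *
to(685.5,30.5,118)
print(ctrl.sense()["wrist_torque"])
```

```text
t 48.0 at [685.2  31.4 117.8] yaw 105.35 tilt [ 0. -0. -1.] units [-0.039  0.001 -0.007]
[-0.01220584  0.07203626 -0.01397624]
```

Emit:
step_arm --increments '[{"dx": 0,"dy": 0,"dz": -0.4,"wx": 0,"wy": 0,"wz": 0},{"dx": 0,"dy": 0,"dz": -0.9,"wx": 0,"wy": 0,"wz": 0},{"dx": 0,"dy": 0,"dz": -1,"wx": 0,"wy": 0,"wz": 0},{"dx": 0,"dy": 0,"dz": -1,"wx": 0,"wy": 0,"wz": 0},{"dx": 0,"dy": 0,"dz": -1,"wx": 0,"wy": 0,"wz": 0}]'

```text
time_s: 48.5
eef_pos: [684.9, 31.5, 226.3]
ee_rot: [-0.0, 0.606, 0.795, -0.0]
force: [0.1, 0.4, 0.2]
grip_width: 0.227
grip_force: 58.8
```

Emit:
step_arm --increments '[{"dx": 0.5,"dy": -0.3,"dz": 0,"wx": 0,"wy": 0,"wz": 0},{"dx": 1,"dy": -0.6,"dz": 0,"wx": 0,"wy": 0,"wz": 0},{"dx": 1,"dy": -1,"dz": 0,"wx": 0,"wy": 0,"wz": 0},{"dx": 1,"dy": -1,"dz": 0,"wx": 0,"wy": 0,"wz": 0},{"dx": 1,"dy": 0,"dz": 0,"wx": 0,"wy": 0,"wz": 0}]'

```text
time_s: 49.0
eef_pos: [582.9, 121.2, 225.6]
ee_rot: [-0.001, 0.607, 0.795, -0.0]
force: [1.6, 0.6, -1.9]
grip_width: 0.223
grip_force: 59.1
```

Emit:
step_arm --increments '[{"dx": 1,"dy": 0,"dz": 0,"wx": 0,"wy": 0,"wz": 0},{"dx": 1,"dy": 0,"dz": 0,"wx": 0,"wy": 0,"wz": 0},{"dx": 1,"dy": 0,"dz": 0,"wx": 0,"wy": 0,"wz": 0},{"dx": 1,"dy": 0,"dz": 0,"wx": 0,"wy": 0,"wz": 0},{"dx": 1,"dy": 0,"dz": 0,"wx": 0,"wy": 0,"wz": 0}]'

```text
time_s: 49.5
eef_pos: [551.8, 242.2, 225.4]
ee_rot: [-0.0, 0.606, 0.795, -0.0]
force: [0.0, -0.3, -0.8]
grip_width: 0.221
grip_force: 59.1
```

Emit:
step_arm --increments '[{"dx": 0.7,"dy": 0,"dz": 0,"wx": 0,"wy": 0,"wz": 0},{"dx": 0.5,"dy": 0,"dz": 0,"wx": 0,"wy": 0,"wz": 0},{"dx": 0,"dy": 0,"dz": 0,"wx": 0,"wy": 0,"wz": 0},{"dx": 0,"dy": 0,"dz": 0,"wx": 0,"wy": 0,"wz": 0},{"dx": 0,"dy": 0,"dz": 0,"wx": 0,"wy": 0,"wz": 0}]'

```text
time_s: 50.0
eef_pos: [544.7, 269.3, 225.0]
ee_rot: [0.0, 0.607, 0.795, -0.0]
force: [-0.1, -0.6, -0.8]
grip_width: 0.225
grip_force: 59.1
```

Run:
```python
from h import *
to(544,270.2,145)
c=wcap();cv2.imwrite("pics/w6.png",c["frame"])
m=pick("wrist","cup_red",c,(526,334),52)
if m is not None: print(fitcyl(c,m,[526,334],10,95))
p=ctrl.sense()["eef_pos"]
d=eyes.landmark_of("wrist","wand_tip");print([(q["p"],wW(c,q["point"]).round(1)) for q in d[:2]])
for n in ["top","scene"]:
    c=eyes.capture(n)
    for l,g in dict(cup_red=(526,333),cup_green=(518,438),cup_blue=(531,228)).items():
        m=pick(n,l,c,g,52)
        if m is not None: print(n,l,fitcyl(c,m,list(g),10,95))
    d=eyes.landmark_of(n,"wand_tip");print(n,[(q["p"],toW(c,q["point"]).round(1)) for q in d[:2]])
```

```text
t 50.0 at [544.7 269.3 225. ] yaw 105.29 tilt [-0. -0. -1.] units [ 0.042 -0.018  3.2  ]
(array([526.5, 333.1]), np.float64(1.15))
[]
top cup_green (array([518.2, 445.3]), np.float64(1.35))
top cup_blue (array([532. , 229.5]), np.float64(0.19))
top [(0.38, array([ 333.7, -209.8,   -0.6]))]
scene cup_red (array([526.9, 335. ]), np.float64(0.17))
scene cup_green (array([520.9, 437.2]), np.float64(0.05))
scene cup_blue (array([533.1, 227.8]), np.float64(0.07))
scene [(0.56, array([528.3, 336.9, 119.5]))]
```

View pics/w6.png

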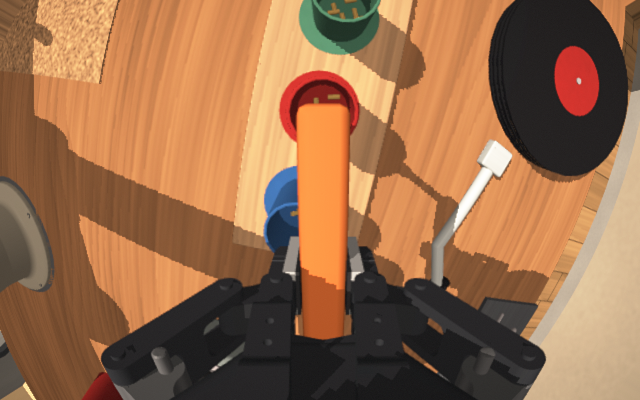

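Tip is over the red cup (px ~(322,95)); dipping.

Emit:
step_arm --increments '[{"dx": 0,"dy": 0,"dz": 0.6,"wx": 0,"wy": 0,"wz": 0},{"dx": 0,"dy": 0,"dz": 0.7,"wx": 0,"wy": 0,"wz": 0},{"dx": 0,"dy": 0,"dz": 0.7,"wx": 0,"wy": 0,"wz": 0},{"dx": 0,"dy": 0,"dz": 0.7,"wx": 0,"wy": 0,"wz": 0},{"dx": 0,"dy": 0,"dz": 0.5,"wx": 0,"wy": 0,"wz": 0}]'

```text
time_s: 51.15
eef_pos: [544.1, 270.1, 143.9]
ee_rot: [-0.0, 0.606, 0.795, -0.0]
force: [-0.3, 0.1, -1.6]
grip_width: 0.227
grip_force: 59.1
```

Emit:
step_arm --increments '[{"dx": 0,"dy": 0,"dz": 0,"wx": 0,"wy": 0,"wz": 0},{"dx": 0,"dy": 0,"dz": 0,"wx": 0,"wy": 0,"wz": 0},{"dx": 0,"dy": 0,"dz": 0,"wx": 0,"wy": 0,"wz": 0},{"dx": 0,"dy": 0,"dz": 0,"wx": 0,"wy": 0,"wz": 0},{"dx": 0,"dy": 0,"dz": 0,"wx": 0,"wy": 0,"wz": 0}]'

```text
time_s: 51.65
eef_pos: [544.5, 270.3, 145.6]
ee_rot: [0.0, 0.606, 0.795, 0.0]
force: [0.5, 0.0, -0.9]
grip_width: 0.221
grip_force: 59.1
```

Run:
```python
from h import *
to(544,270.2,225)
c=eyes.capture("scene");f=c["frame"];cv2.imwrite("pics/dip1.png",cv2.resize(f[130:270,360:540],None,fx=4,fy=4))
```

```text
t 51.65 at [544.5 270.3 145.6] yaw 105.35 tilt [ 0.001  0.    -1.   ] units [ 0.004 -0.019 -3.177]
```

View pics/dip1.png

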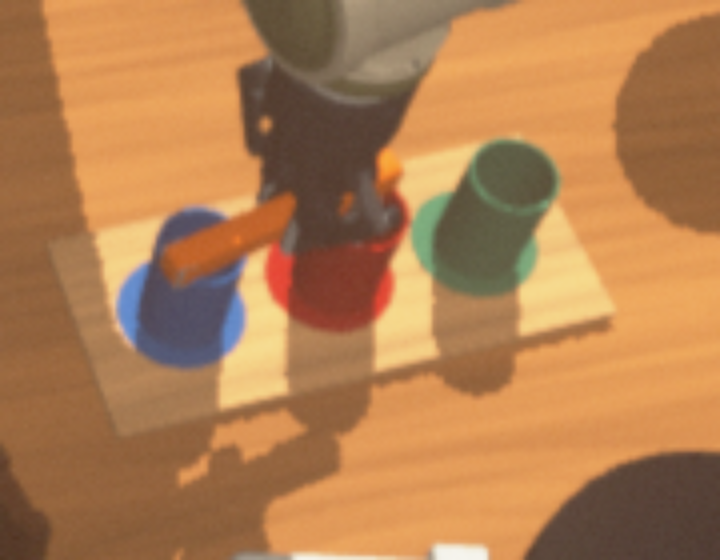

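Red is dipped and all three cups stand centred on their discs. Next green.

Emit:
step_arm --increments '[{"dx": 0,"dy": 0,"dz": -0.6,"wx": 0,"wy": 0,"wz": 0},{"dx": 0,"dy": 0,"dz": -0.8,"wx": 0,"wy": 0,"wz": 0},{"dx": 0,"dy": 0,"dz": -0.8,"wx": 0,"wy": 0,"wz": 0},{"dx": 0,"dy": 0,"dz": -0.7,"wx": 0,"wy": 0,"wz": 0},{"dx": 0,"dy": 0,"dz": -0.3,"wx": 0,"wy": 0,"wz": 0}]'

```text
time_s: 52.2
eef_pos: [544.8, 270.4, 226.9]
ee_rot: [0.001, 0.606, 0.795, 0.001]
force: [0.1, 0.2, -0.6]
grip_width: 0.228
grip_force: 59.1
```

Emit:
step_arm --increments '[{"dx": 1,"dy": 0.2,"dz": 0,"wx": 0,"wy": 0,"wz": 0},{"dx": 1,"dy": 0.2,"dz": 0,"wx": 0,"wy": 0,"wz": 0},{"dx": 1,"dy": 0.2,"dz": 0,"wx": 0,"wy": 0,"wz": 0},{"dx": 0.7,"dy": 0.18,"dz": 0,"wx": 0,"wy": 0,"wz": 0},{"dx": 0.42,"dy": 0,"dz": 0,"wx": 0,"wy": 0,"wz": 0}]'

```text
time_s: 52.7
eef_pos: [535.5, 375.9, 224.2]
ee_rot: [-0.0, 0.606, 0.796, -0.0]
force: [0.1, 0.2, -0.8]
grip_width: 0.225
grip_force: 59.1
```

Emit:
step_arm --increments '[{"dx": 0,"dy": 0,"dz": 0,"wx": 0,"wy": 0,"wz": 0},{"dx": 0,"dy": 0,"dz": 0,"wx": 0,"wy": 0,"wz": 0},{"dx": 0,"dy": 0,"dz": 0,"wx": 0,"wy": 0,"wz": 0}]'

```text
time_s: 53.0
eef_pos: [536.2, 373.8, 225.1]
ee_rot: [0.0, 0.607, 0.795, -0.0]
force: [0.3, -0.6, -1.9]
grip_width: 0.221
grip_force: 59.1
```

Run:
```python
from h import *
to(535.8,374.7,145)
for n in ["top","scene"]:
    c=eyes.capture(n)
    for l,g in dict(cup_red=(526,333),cup_green=(518,438),cup_blue=(531,228)).items():
        m=pick(n,l,c,g,52)
        if m is not None: print(n,l,fitcyl(c,m,list(g),10,95))
    d=eyes.landmark_of(n,"wand_tip");print(n,[(q["p"],toW(c,q["point"]).round(1)) for q in d[:2]])
```

```text
t 53.0 at [536.2 373.8 225.1] yaw 105.3 tilt [-0. -0. -1.] units [ 0.038 -0.004  3.203]
top cup_red (array([527.9, 335.9]), np.float64(0.06))
top cup_blue (array([530.8, 229.2]), np.float64(0.18))
top []
scene cup_red (array([528. , 335.7]), np.float64(0.06))
scene cup_green (array([520.8, 436.2]), np.float64(0.09))
scene cup_blue (array([533.2, 227.6]), np.float64(0.05))
scene [(0.92, array([518.7, 441.4, 119. ]))]
```

Emit:
step_arm --increments '[{"dx": 0,"dy": 0,"dz": 0.6,"wx": 0,"wy": 0,"wz": 0},{"dx": 0,"dy": 0,"dz": 0.7,"wx": 0,"wy": 0,"wz": 0},{"dx": 0,"dy": 0,"dz": 0.7,"wx": 0,"wy": 0,"wz": 0},{"dx": 0,"dy": 0,"dz": 0.7,"wx": 0,"wy": 0,"wz": 0},{"dx": 0,"dy": 0,"dz": 0.5,"wx": 0,"wy": 0,"wz": 0}]'

```text
time_s: 54.0
eef_pos: [535.6, 374.6, 143.8]
ee_rot: [-0.0, 0.606, 0.795, -0.001]
force: [0.1, 0.1, -1.0]
grip_width: 0.223
grip_force: 59.1
```

Emit:
step_arm --increments '[{"dx": 0,"dy": 0,"dz": 0,"wx": 0,"wy": 0,"wz": 0},{"dx": 0,"dy": 0,"dz": 0,"wx": 0,"wy": 0,"wz": 0},{"dx": 0,"dy": 0,"dz": 0,"wx": 0,"wy": 0,"wz": 0},{"dx": 0,"dy": 0,"dz": 0,"wx": 0,"wy": 0,"wz": 0},{"dx": 0,"dy": 0,"dz": 0,"wx": 0,"wy": 0,"wz": 0}]'

```text
time_s: 54.5
eef_pos: [536.1, 374.8, 145.6]
ee_rot: [0.0, 0.606, 0.795, 0.0]
force: [-0.1, -0.3, -1.1]
grip_width: 0.227
grip_force: 59.1
```

Emit:
step_arm --increments '[{"dx": 0,"dy": 0,"dz": -0.6,"wx": 0,"wy": 0,"wz": 0},{"dx": 0,"dy": 0,"dz": -0.8,"wx": 0,"wy": 0,"wz": 0},{"dx": 0,"dy": 0,"dz": -0.8,"wx": 0,"wy": 0,"wz": 0},{"dx": 0,"dy": 0,"dz": -0.7,"wx": 0,"wy": 0,"wz": 0},{"dx": 0,"dy": 0,"dz": -0.3,"wx": 0,"wy": 0,"wz": 0}]'

```text
time_s: 55.0
eef_pos: [536.3, 374.9, 227.1]
ee_rot: [0.001, 0.606, 0.795, 0.001]
force: [0.3, 0.1, -0.8]
grip_width: 0.224
grip_force: 59.1
```

Emit:
step_arm --increments '[{"dx": -1,"dy": -0.2,"dz": 0,"wx": 0,"wy": 0,"wz": 0},{"dx": -1,"dy": -0.2,"dz": 0,"wx": 0,"wy": 0,"wz": 0},{"dx": -1,"dy": -0.2,"dz": 0,"wx": 0,"wy": 0,"wz": 0},{"dx": -1,"dy": -0.2,"dz": 0,"wx": 0,"wy": 0,"wz": 0},{"dx": -1,"dy": -0.2,"dz": 0,"wx": 0,"wy": 0,"wz": 0}]'

```text
time_s: 55.5
eef_pos: [544.7, 246.5, 224.6]
ee_rot: [-0.0, 0.606, 0.795, -0.0]
force: [0.9, -0.5, -0.3]
grip_width: 0.227
grip_force: 59.1
```

Emit:
step_arm --increments '[{"dx": -1,"dy": -0.3,"dz": 0,"wx": 0,"wy": 0,"wz": 0},{"dx": -1,"dy": -0.3,"dz": 0,"wx": 0,"wy": 0,"wz": 0},{"dx": -0.8,"dy": -0.14,"dz": 0,"wx": 0,"wy": 0,"wz": 0},{"dx": -0.42,"dy": 0,"dz": 0,"wx": 0,"wy": 0,"wz": 0},{"dx": 0,"dy": 0,"dz": 0,"wx": 0,"wy": 0,"wz": 0}]'

```text
time_s: 56.0
eef_pos: [548.7, 164.2, 224.9]
ee_rot: [-0.0, 0.607, 0.795, -0.0]
force: [-0.6, 1.0, -1.4]
grip_width: 0.228
grip_force: 59.1
```

Emit:
step_arm --increments '[{"dx": 0,"dy": 0,"dz": 0,"wx": 0,"wy": 0,"wz": 0},{"dx": 0,"dy": 0,"dz": 0,"wx": 0,"wy": 0,"wz": 0}]'

```text
time_s: 56.2
eef_pos: [548.2, 165.9, 224.9]
ee_rot: [-0.0, 0.606, 0.796, -0.0]
force: [0.6, 0.7, -1.0]
grip_width: 0.221
grip_force: 59.1
```

Run:
```python
from h import *
to(548.6,164.4,145)
for n in ["top","scene"]:
    c=eyes.capture(n)
    for l,g in dict(cup_red=(526,333),cup_green=(518,438),cup_blue=(531,228)).items():
        m=pick(n,l,c,g,52)
        if m is not None: print(n,l,fitcyl(c,m,list(g),10,95))
    d=eyes.landmark_of(n,"wand_tip");print(n,[(q["p"],toW(c,q["point"]).round(1)) for q in d[:2]])
```

```text
t 56.2 at [548.2 165.9 224.9] yaw 105.41 tilt [-0.  0. -1.] units [-0.064 -0.     3.196]
top cup_green (array([520., 439.]), np.float64(0.06))
top []
scene cup_green (array([519.3, 440.2]), np.float64(0.36))
scene cup_blue (array([534.5, 227.1]), np.float64(0.1))
scene [(0.94, array([535.7, 228.8, 117.7]))]
```

Emit:
step_arm --increments '[{"dx": -0.04,"dy": 0,"dz": 0.6,"wx": 0,"wy": 0,"wz": 0},{"dx": 0,"dy": 0,"dz": 0.7,"wx": 0,"wy": 0,"wz": 0},{"dx": 0,"dy": 0,"dz": 0.7,"wx": 0,"wy": 0,"wz": 0},{"dx": 0,"dy": 0,"dz": 0.7,"wx": 0,"wy": 0,"wz": 0},{"dx": 0,"dy": 0,"dz": 0.5,"wx": 0,"wy": 0,"wz": 0}]'

```text
time_s: 57.2
eef_pos: [548.4, 164.0, 143.9]
ee_rot: [-0.0, 0.606, 0.795, -0.0]
force: [0.1, 0.0, -0.9]
grip_width: 0.224
grip_force: 59.1
```

Emit:
step_arm --increments '[{"dx": 0,"dy": 0,"dz": 0,"wx": 0,"wy": 0,"wz": 0},{"dx": 0,"dy": 0,"dz": 0,"wx": 0,"wy": 0,"wz": 0},{"dx": 0,"dy": 0,"dz": 0,"wx": 0,"wy": 0,"wz": 0},{"dx": 0,"dy": 0,"dz": 0,"wx": 0,"wy": 0,"wz": 0},{"dx": 0,"dy": 0,"dz": 0,"wx": 0,"wy": 0,"wz": 0}]'

```text
time_s: 57.7
eef_pos: [548.8, 164.1, 145.6]
ee_rot: [0.0, 0.606, 0.795, 0.0]
force: [-0.0, 0.3, -2.6]
grip_width: 0.225
grip_force: 59.1
```

Emit:
step_arm --increments '[{"dx": 0,"dy": 0,"dz": -0.6,"wx": 0,"wy": 0,"wz": 0},{"dx": 0,"dy": 0,"dz": -0.8,"wx": 0,"wy": 0,"wz": 0},{"dx": 0,"dy": 0,"dz": -0.8,"wx": 0,"wy": 0,"wz": 0},{"dx": 0,"dy": 0,"dz": -0.7,"wx": 0,"wy": 0,"wz": 0},{"dx": 0,"dy": 0,"dz": -0.3,"wx": 0,"wy": 0,"wz": 0}]'

```text
time_s: 58.2
eef_pos: [549.1, 164.1, 226.9]
ee_rot: [0.001, 0.606, 0.795, 0.001]
force: [0.4, 0.3, -1.3]
grip_width: 0.224
grip_force: 59.1
```

Emit:
step_arm --increments '[{"dx": -0.8,"dy": 0.5,"dz": 0,"wx": 0,"wy": 0,"wz": 0},{"dx": -1,"dy": 0.6,"dz": 0,"wx": 0,"wy": 0,"wz": 0},{"dx": -1,"dy": 0.6,"dz": 0,"wx": 0,"wy": 0,"wz": 0},{"dx": -1,"dy": 0.6,"dz": 0,"wx": 0,"wy": 0,"wz": 0},{"dx": -1,"dy": 0.6,"dz": 0,"wx": 0,"wy": 0,"wz": 0}]'

```text
time_s: 58.7
eef_pos: [650.9, 66.6, 224.4]
ee_rot: [-0.0, 0.606, 0.795, -0.0]
force: [0.0, 0.3, -0.6]
grip_width: 0.228
grip_force: 59.1
```

Emit:
step_arm --increments '[{"dx": -1,"dy": 0.6,"dz": 0,"wx": 0,"wy": 0,"wz": 0},{"dx": -0.7,"dy": 0.36,"dz": 0,"wx": 0,"wy": 0,"wz": 0},{"dx": 0,"dy": 0,"dz": 0,"wx": 0,"wy": 0,"wz": 0},{"dx": 0,"dy": 0,"dz": 0,"wx": 0,"wy": 0,"wz": 0},{"dx": 0,"dy": 0,"dz": 0,"wx": 0,"wy": 0,"wz": 0}]'

```text
time_s: 59.2
eef_pos: [684.2, 33.8, 225.0]
ee_rot: [-0.0, 0.606, 0.795, -0.0]
force: [-0.0, 0.4, 0.1]
grip_width: 0.224
grip_force: 59.1
```

Run:
```python
from h import *
to(685.2,31.4,118)
```

```text
t 59.2 at [684.2  33.8 225. ] yaw 105.4 tilt [-0.  0. -1.] units [-0.103  0.014  4.28 ]
```

Emit:
step_arm --increments '[{"dx": -0.09,"dy": 0.01,"dz": 0.7,"wx": 0,"wy": 0,"wz": 0},{"dx": 0,"dy": 0,"dz": 0.8,"wx": 0,"wy": 0,"wz": 0},{"dx": 0,"dy": 0,"dz": 0.8,"wx": 0,"wy": 0,"wz": 0},{"dx": 0,"dy": 0,"dz": 0.7,"wx": 0,"wy": 0,"wz": 0},{"dx": 0,"dy": 0,"dz": 0,"wx": 0,"wy": 0,"wz": 0}]'

```text
time_s: 59.7
eef_pos: [684.1, 31.8, 147.7]
ee_rot: [-0.002, 0.606, 0.796, -0.001]
force: [-0.9, 0.1, -1.7]
grip_width: 0.223
grip_force: 59.1
```

Emit:
step_arm --increments '[{"dx": 0,"dy": 0,"dz": 0.4,"wx": 0,"wy": 0,"wz": 0},{"dx": 0,"dy": 0,"dz": 0.4,"wx": 0,"wy": 0,"wz": 0},{"dx": 0,"dy": 0,"dz": 0.2,"wx": 0,"wy": 0,"wz": 0},{"dx": 0,"dy": 0,"dz": 0.1,"wx": 0,"wy": 0,"wz": 0},{"dx": 0,"dy": 0,"dz": 0,"wx": 0,"wy": 0,"wz": 0}]'

```text
time_s: 60.2
eef_pos: [685.5, 30.8, 122.4]
ee_rot: [-0.0, 0.606, 0.795, -0.0]
force: [-0.2, 0.5, -1.2]
grip_width: 0.229
grip_force: 59.1
```

Run:
```python
from h import *
to(685.2,31.4,118);s=ctrl.sense();print(s["force"],s["wrist_torque"])
```

```text
t 60.2 at [685.5  30.8 122.4] yaw 105.35 tilt [-0.  0. -1.] units [ 0.027 -0.005  0.174]
[-0.233436    0.45122492 -1.23891689] [ 0.06245338 -0.0115419  -0.04180611]
```

Emit:
step_arm --increments '[{"dx": 0.02,"dy": 0,"dz": 0.1,"wx": 0,"wy": 0,"wz": 0},{"dx": 0,"dy": 0,"dz": 0.07,"wx": 0,"wy": 0,"wz": 0},{"dx": 0,"dy": 0,"dz": 0.02,"wx": 0,"wy": 0,"wz": 0},{"dx": 0,"dy": 0,"dz": 0,"wx": 0,"wy": 0,"wz": 0}]'

```text
time_s: 60.6
eef_pos: [685.5, 31.3, 117.9]
ee_rot: [0.0, 0.606, 0.795, 0.0]
force: [-0.2, 0.2, -0.6]
grip_width: 0.227
grip_force: 59.2
```

Emit:
step_arm --increments '[{"dx": 0,"dy": 0,"dz": 0.02,"wx": 0,"wy": 0,"wz": 0},{"dx": 0,"dy": 0,"dz": 0,"wx": 0,"wy": 0,"wz": 0}]'

```text
time_s: 60.8
eef_pos: [685.5, 31.3, 117.9]
ee_rot: [0.0, 0.606, 0.795, 0.0]
force: [-1.9, -0.1, 2.9]
grip_width: 0.224
grip_force: 59.6
```

Emit:
step_arm --increments '[{"dx": 0,"dy": 0,"dz": 0,"wx": 0,"wy": 0,"wz": 0},{"dx": 0,"dy": 0,"dz": 0,"wx": 0,"wy": 0,"wz": 0},{"dx": 0,"dy": 0,"dz": 0,"wx": 0,"wy": 0,"wz": 0},{"dx": 0,"dy": 0,"dz": 0,"wx": 0,"wy": 0,"wz": 0},{"dx": 0,"dy": 0,"dz": 0,"wx": 0,"wy": 0,"wz": 0}]' --fingers 85

```text
time_s: 61.3
eef_pos: [685.4, 31.2, 117.2]
ee_rot: [-0.0, 0.606, 0.795, -0.0]
force: [0.0, 0.6, 0.5]
grip_width: 0.992
grip_force: 0.0
```

Emit:
step_arm --increments '[{"dx": 0,"dy": 0,"dz": -0.4,"wx": 0,"wy": 0,"wz": 0},{"dx": 0,"dy": 0,"dz": -1,"wx": 0,"wy": 0,"wz": 0},{"dx": 0,"dy": 0,"dz": -1,"wx": 0,"wy": 0,"wz": 0},{"dx": 0,"dy": 0,"dz": -1,"wx": 0,"wy": 0,"wz": 0},{"dx": 0,"dy": 0,"dz": -1,"wx": 0,"wy": 0,"wz": 0}]'

```text
time_s: 61.8
eef_pos: [685.4, 31.3, 229.3]
ee_rot: [0.0, 0.606, 0.795, 0.0]
force: [0.8, -0.2, -0.2]
grip_width: 0.998
grip_force: 0.0
```

Emit:
step_arm --increments '[{"dx": -1,"dy": -1,"dz": 0,"wx": 0,"wy": 0,"wz": 0},{"dx": -1,"dy": -1,"dz": 0,"wx": 0,"wy": 0,"wz": 0},{"dx": -1,"dy": -1,"dz": 0,"wx": 0,"wy": 0,"wz": 0},{"dx": -1,"dy": -1,"dz": 0,"wx": 0,"wy": 0,"wz": 0},{"dx": -1,"dy": -1,"dz": 0,"wx": 0,"wy": 0,"wz": 0}]'

```text
time_s: 62.3
eef_pos: [597.2, -123.5, 228.3]
ee_rot: [0.001, 0.606, 0.795, 0.0]
force: [1.1, 0.1, 0.8]
grip_width: 0.994
grip_force: 0.0
```

Emit:
step_arm --increments '[{"dx": -1,"dy": -1,"dz": 0,"wx": 0,"wy": 0,"wz": 0},{"dx": 0,"dy": -1,"dz": 0,"wx": 0,"wy": 0,"wz": 0},{"dx": 0,"dy": 0,"dz": 0,"wx": 0,"wy": 0,"wz": 0},{"dx": 0,"dy": 0,"dz": 0,"wx": 0,"wy": 0,"wz": 0},{"dx": 0,"dy": 0,"dz": 0,"wx": 0,"wy": 0,"wz": 0}]'

```text
time_s: 62.8
eef_pos: [557.0, -159.3, 227.7]
ee_rot: [0.0, 0.606, 0.795, 0.0]
force: [0.3, 0.8, -1.1]
grip_width: 0.997
grip_force: 0.0
```

Run:
```python
from h import *
look(dict(cup_red=(526,333,10),cup_green=(518,438,10),cup_blue=(531,228,10)),("top","scene"))
for n in ["top","scene"]:
    c=eyes.capture(n)
    for d in eyes.cut_out(n,"wand")[:1]: print(n,fitwand(c,d["mask"],[685.5,30.5,105]))
    for l in ["wand","wand_tip"]: print(l,[(round(d["p"],2),toW(c,d["point"]).round()) for d in eyes.landmark_of(n,l)[:1]])
a=[cv2.imread("pics/last_top.png")[40:260,100:480],cv2.imread("pics/last_scene.png")[100:320,230:610]]
cv2.imwrite("pics/fin.png",cv2.resize(np.vstack(a),None,fx=1.35,fy=1.35))
```

```text
62.8 [ 557.  -159.3  227.7] [ 0.3  0.8 -1.1] [[-0.266, 0.964], [0.964, 0.266], [-0.0, 0.001]]
top cup_green [519.2 440.3] 0.05
top cup_blue [532.3 230.5] 0.06
scene cup_blue [533.1 227.6] 0.04
top (array([686.4,  32.5, 105.9]), np.float64(0.16))
wand [(0.65, array([687.,  31., 107.]))]
wand_tip [(0.62, array([668.,  92.,  18.]))]
scene (array([688.7,  31.8, 105.4]), np.float64(0.2))
wand [(0.68, array([689.,  31.,  96.]))]
wand_tip [(0.62, array([671.,  97.,  11.]))]
```

View pics/fin.png

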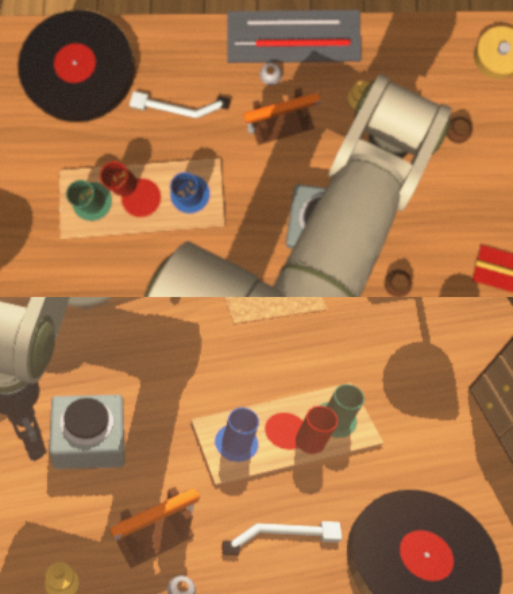

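The red cup has been knocked off its disc, toward +x and +y. I'll locate it and put it back.

Run:
```python
from h import *
for n in ["top","scene"]:
    c=eyes.capture(n)
    for d in eyes.cut_out(n,"cup_red"):
        v,u=np.nonzero(d["mask"]);w=ray(c,u.mean(),v.mean(),52)
        if w[1]>0: print(n,round(d["p"],2),len(u),w.round(),fitcyl(c,d["mask"],list(w[:2]),10,95))
    m=pick(n,"cup_green",c,(519,439),52)
    if m is not None: print(n,"green",fitcyl(c,m,[519,439],10,95))
```

```text
top 0.65 495 [557. 375.  52.] (array([556.5, 373.5]), np.float64(0.09))
top green (array([519., 439.]), np.float64(0.14))
scene 0.87 751 [556. 371.  52.] (array([557.6, 369.6]), np.float64(0.07))
scene 0.16 570 [544. 309.  52.] (array([548.1, 303.8]), np.float64(0.47))
scene green (array([519.1, 439. ]), np.float64(0.44))
```

Emit:
step_arm --increments '[{"dx": 1,"dy": 0.28,"dz": 0,"wx": 0,"wy": 0,"wz": 0},{"dx": 1,"dy": 0.28,"dz": 0,"wx": 0,"wy": 0,"wz": 0},{"dx": 1,"dy": 0.28,"dz": 0,"wx": 0,"wy": 0,"wz": 0},{"dx": 1,"dy": 0.28,"dz": 0,"wx": 0,"wy": 0,"wz": 0},{"dx": 1,"dy": 0.28,"dz": 0,"wx": 0,"wy": 0,"wz": 0}]'

```text
time_s: 64.4
eef_pos: [556.9, -28.9, 227.3]
ee_rot: [0.0, 0.606, 0.795, 0.0]
force: [-0.2, -0.5, 0.2]
grip_width: 0.998
grip_force: 0.0
```

Emit:
step_arm --increments '[{"dx": 1,"dy": 0.28,"dz": 0,"wx": 0,"wy": 0,"wz": 0},{"dx": 1,"dy": 0.28,"dz": 0,"wx": 0,"wy": 0,"wz": 0},{"dx": 1,"dy": 0.28,"dz": 0,"wx": 0,"wy": 0,"wz": 0},{"dx": 1,"dy": 0.28,"dz": 0,"wx": 0,"wy": 0,"wz": 0},{"dx": 1,"dy": 0.28,"dz": 0,"wx": 0,"wy": 0,"wz": 0}]'

```text
time_s: 64.9
eef_pos: [557.6, 101.0, 227.3]
ee_rot: [0.0, 0.606, 0.795, 0.0]
force: [-0.1, 0.1, -0.1]
grip_width: 0.996
grip_force: 0.0
```

Emit:
step_arm --increments '[{"dx": 1,"dy": 0.28,"dz": 0,"wx": 0,"wy": 0,"wz": 0},{"dx": 1,"dy": 0.28,"dz": 0,"wx": 0,"wy": 0,"wz": 0},{"dx": 1,"dy": 0.28,"dz": 0,"wx": 0,"wy": 0,"wz": 0},{"dx": 1,"dy": 0.28,"dz": 0,"wx": 0,"wy": 0,"wz": 0},{"dx": 1,"dy": 0.28,"dz": 0,"wx": 0,"wy": 0,"wz": 0}]'

```text
time_s: 65.4
eef_pos: [558.2, 230.8, 227.3]
ee_rot: [0.0, 0.606, 0.795, 0.0]
force: [0.9, -0.7, 0.5]
grip_width: 0.999
grip_force: 0.0
```

Emit:
step_arm --increments '[{"dx": 1,"dy": 0.28,"dz": 0,"wx": 0,"wy": 0,"wz": 0},{"dx": 1,"dy": 0.28,"dz": 0,"wx": 0,"wy": 0,"wz": 0},{"dx": 1,"dy": 0.28,"dz": 0,"wx": 0,"wy": 0,"wz": 0},{"dx": 0,"dy": 0,"dz": 0,"wx": 0,"wy": 0,"wz": 0},{"dx": 0,"dy": 0,"dz": 0,"wx": 0,"wy": 0,"wz": 0}]'

```text
time_s: 65.9
eef_pos: [558.6, 307.7, 227.0]
ee_rot: [-0.0, 0.606, 0.795, -0.0]
force: [0.1, 0.2, -0.8]
grip_width: 0.992
grip_force: 0.0
```

Run:
```python
from h import *
for n in ["scene","wrist"]:
    c=wcap() if n=="wrist" else eyes.capture(n)
    for l,g,z0,z1,r in [("cup_red",(557,371),10,95,29),("cup_green",(519,439),10,95,29),("disc_red",(526,333),10,10,43)]:
        m=pick(n,l,c,g,(z0+z1)/2)
        if m is not None: print(n,l,fitcyl(c,m,list(g),z0,z1,r))
to(555.7,370.5,76)
```

```text
scene cup_red (array([557.7, 369.7]), np.float64(0.11))
scene cup_green (array([519.6, 441.5]), np.float64(1.24))
scene disc_red (array([524.7, 331. ]), np.float64(0.2))
wrist cup_red (array([554.8, 369.2]), np.float64(0.07))
wrist cup_green (array([518.2, 436.6]), np.float64(0.04))
wrist disc_red (array([523. , 330.3]), np.float64(0.35))
t 66.3 at [558.8 307.2 227.4] yaw 105.32 tilt [ 0. -0. -1.] units [2.477 0.548 6.056]
```

Emit:
step_arm --increments '[{"dx": 1,"dy": 0.3,"dz": 0,"wx": 0,"wy": 0,"wz": 0},{"dx": 1,"dy": 0.25,"dz": 0,"wx": 0,"wy": 0,"wz": 0},{"dx": 0.46,"dy": 0,"dz": 0,"wx": 0,"wy": 0,"wz": 0},{"dx": 0,"dy": 0,"dz": 1,"wx": 0,"wy": 0,"wz": 0},{"dx": 0,"dy": 0,"dz": 1,"wx": 0,"wy": 0,"wz": 0}]'

```text
time_s: 66.8
eef_pos: [555.6, 370.6, 177.1]
ee_rot: [0.0, 0.606, 0.795, 0.001]
force: [-0.3, -0.1, -0.4]
grip_width: 0.998
grip_force: 0.0
```

Emit:
step_arm --increments '[{"dx": 0,"dy": 0,"dz": 0,"wx": 0,"wy": 0,"wz": 0},{"dx": 0,"dy": 0,"dz": 0,"wx": 0,"wy": 0,"wz": 0},{"dx": 0,"dy": 0,"dz": 0,"wx": 0,"wy": 0,"wz": 0}]'

```text
time_s: 67.1
eef_pos: [556.3, 370.5, 179.1]
ee_rot: [0.001, 0.606, 0.795, 0.001]
force: [0.3, 0.5, 1.3]
grip_width: 0.997
grip_force: 0.0
```

Run:
```python
from h import *
to(555.7,370,76)
```

```text
t 67.1 at [556.3 370.5 179.1] yaw 105.34 tilt [ 0.002  0.001 -1.   ] units [-0.015 -0.04   4.126]
```

Emit:
step_arm --increments '[{"dx": 0,"dy": -0.03,"dz": 0.9,"wx": 0,"wy": 0,"wz": 0},{"dx": 0,"dy": 0,"dz": 0.9,"wx": 0,"wy": 0,"wz": 0},{"dx": 0,"dy": 0,"dz": 0.9,"wx": 0,"wy": 0,"wz": 0},{"dx": 0,"dy": 0,"dz": 0.9,"wx": 0,"wy": 0,"wz": 0},{"dx": 0,"dy": 0,"dz": 0.5,"wx": 0,"wy": 0,"wz": 0}]'

```text
time_s: 67.6
eef_pos: [555.0, 370.2, 74.3]
ee_rot: [-0.0, 0.606, 0.795, -0.0]
force: [-0.2, -0.8, -0.2]
grip_width: 0.992
grip_force: 0.0
```

Emit:
step_arm --increments '[{"dx": 0,"dy": 0,"dz": 0,"wx": 0,"wy": 0,"wz": 0},{"dx": 0,"dy": 0,"dz": 0,"wx": 0,"wy": 0,"wz": 0}]'

```text
time_s: 67.8
eef_pos: [555.6, 370.6, 76.3]
ee_rot: [0.001, 0.606, 0.795, 0.001]
force: [0.3, 1.1, 0.7]
grip_width: 1.001
grip_force: 0.0
```

Emit:
step_arm --increments '[{"dx": 0,"dy": 0,"dz": 0,"wx": 0,"wy": 0,"wz": 0},{"dx": 0,"dy": 0,"dz": 0,"wx": 0,"wy": 0,"wz": 0},{"dx": 0,"dy": 0,"dz": 0,"wx": 0,"wy": 0,"wz": 0},{"dx": 0,"dy": 0,"dz": 0,"wx": 0,"wy": 0,"wz": 0},{"dx": 0,"dy": 0,"dz": 0,"wx": 0,"wy": 0,"wz": 0}]' --fingers 40

```text
time_s: 68.3
eef_pos: [555.4, 370.5, 76.4]
ee_rot: [0.0, 0.606, 0.795, 0.001]
force: [-2.2, -1.6, 6.0]
grip_width: 0.675
grip_force: 63.8
```

Emit:
step_arm --increments '[{"dx": 0,"dy": 0,"dz": -0.4,"wx": 0,"wy": 0,"wz": 0},{"dx": 0,"dy": 0,"dz": -0.8,"wx": 0,"wy": 0,"wz": 0},{"dx": 0,"dy": 0,"dz": 0,"wx": 0,"wy": 0,"wz": 0},{"dx": 0,"dy": 0,"dz": 0,"wx": 0,"wy": 0,"wz": 0}]'

```text
time_s: 68.7
eef_pos: [555.0, 370.3, 104.8]
ee_rot: [0.0, 0.606, 0.795, 0.0]
force: [-0.3, 0.5, -3.2]
grip_width: 0.673
grip_force: 64.9
```

Run:
```python
from h import *
to(526,333.3)
```

```text
t 68.7 at [555.  370.3 104.8] yaw 105.35 tilt [ 0.  0. -1.] units [-1.121 -1.509 -0.   ]
```

Emit:
step_arm --increments '[{"dx": -0.5,"dy": -0.7,"dz": 0,"wx": 0,"wy": 0,"wz": 0},{"dx": -0.62,"dy": -0.8,"dz": 0,"wx": 0,"wy": 0,"wz": 0},{"dx": 0,"dy": 0,"dz": 0,"wx": 0,"wy": 0,"wz": 0},{"dx": 0,"dy": 0,"dz": 0.4,"wx": 0,"wy": 0,"wz": 0},{"dx": 0,"dy": 0,"dz": 0.3,"wx": 0,"wy": 0,"wz": 0}]'

```text
time_s: 69.2
eef_pos: [526.3, 333.7, 85.9]
ee_rot: [-0.0, 0.606, 0.795, -0.0]
force: [-0.1, -0.0, -3.8]
grip_width: 0.672
grip_force: 65.7
```

Emit:
step_arm --increments '[{"dx": 0,"dy": 0,"dz": 0.2,"wx": 0,"wy": 0,"wz": 0},{"dx": 0,"dy": 0,"dz": 0,"wx": 0,"wy": 0,"wz": 0},{"dx": 0,"dy": 0,"dz": 0,"wx": 0,"wy": 0,"wz": 0}]'

```text
time_s: 69.5
eef_pos: [526.3, 333.6, 82.0]
ee_rot: [-0.0, 0.606, 0.795, -0.0]
force: [0.2, 0.6, -2.9]
grip_width: 0.673
grip_force: 65.7
```

Run:
```python
from h import *
to(526,333.3,76)
```

```text
t 69.5 at [526.3 333.6  82. ] yaw 105.36 tilt [-0. -0. -1.] units [-0.008 -0.016  0.241]
```

Emit:
step_arm --increments '[{"dx": 0,"dy": 0,"dz": 0.1,"wx": 0,"wy": 0,"wz": 0},{"dx": 0,"dy": 0,"dz": 0.1,"wx": 0,"wy": 0,"wz": 0},{"dx": 0,"dy": 0,"dz": 0.06,"wx": 0,"wy": 0,"wz": 0},{"dx": 0,"dy": 0,"dz": 0,"wx": 0,"wy": 0,"wz": 0}]'

```text
time_s: 69.9
eef_pos: [526.3, 333.5, 76.5]
ee_rot: [0.0, 0.606, 0.795, 0.0]
force: [-3.6, -1.0, 3.7]
grip_width: 0.674
grip_force: 66.0
```

Emit:
step_arm --increments '[{"dx": 0,"dy": 0,"dz": 0,"wx": 0,"wy": 0,"wz": 0},{"dx": 0,"dy": 0,"dz": 0,"wx": 0,"wy": 0,"wz": 0},{"dx": 0,"dy": 0,"dz": 0,"wx": 0,"wy": 0,"wz": 0},{"dx": 0,"dy": 0,"dz": 0,"wx": 0,"wy": 0,"wz": 0},{"dx": 0,"dy": 0,"dz": 0,"wx": 0,"wy": 0,"wz": 0}]' --fingers 85

```text
time_s: 70.4
eef_pos: [526.3, 333.4, 75.7]
ee_rot: [0.0, 0.606, 0.795, 0.0]
force: [0.3, -0.0, -0.1]
grip_width: 0.998
grip_force: 0.0
```

Emit:
step_arm --increments '[{"dx": 0,"dy": 0,"dz": -0.6,"wx": 0,"wy": 0,"wz": 0},{"dx": 0,"dy": 0,"dz": -1,"wx": 0,"wy": 0,"wz": 0},{"dx": 0,"dy": 0,"dz": -1,"wx": 0,"wy": 0,"wz": 0},{"dx": 0,"dy": 0,"dz": -1,"wx": 0,"wy": 0,"wz": 0},{"dx": 0,"dy": 0,"dz": -1,"wx": 0,"wy": 0,"wz": 0}]'

```text
time_s: 70.9
eef_pos: [526.2, 333.4, 193.2]
ee_rot: [0.0, 0.606, 0.795, 0.001]
force: [0.2, -0.7, 0.3]
grip_width: 0.996
grip_force: 0.0
```

Emit:
step_arm --increments '[{"dx": -1,"dy": -0.6,"dz": -1,"wx": 0,"wy": 0,"wz": 0},{"dx": -1,"dy": -0.6,"dz": 0,"wx": 0,"wy": 0,"wz": 0},{"dx": -1,"dy": -0.6,"dz": 0,"wx": 0,"wy": 0,"wz": 0},{"dx": -1,"dy": -0.6,"dz": 0,"wx": 0,"wy": 0,"wz": 0},{"dx": -1,"dy": -0.6,"dz": 0,"wx": 0,"wy": 0,"wz": 0}]'

```text
time_s: 71.4
eef_pos: [486.6, 192.0, 217.1]
ee_rot: [0.001, 0.606, 0.795, 0.001]
force: [0.2, -0.4, 0.7]
grip_width: 0.998
grip_force: 0.0
```

Emit:
step_arm --increments '[{"dx": -1,"dy": -0.4,"dz": 0,"wx": 0,"wy": 0,"wz": 0},{"dx": -1,"dy": -0.4,"dz": 0,"wx": 0,"wy": 0,"wz": 0},{"dx": -1,"dy": -0.4,"dz": 0,"wx": 0,"wy": 0,"wz": 0},{"dx": -1,"dy": -0.4,"dz": 0,"wx": 0,"wy": 0,"wz": 0},{"dx": -1,"dy": -0.4,"dz": 0,"wx": 0,"wy": 0,"wz": 0}]'

```text
time_s: 71.9
eef_pos: [471.7, 58.2, 217.0]
ee_rot: [0.001, 0.606, 0.795, 0.0]
force: [1.7, 0.4, -0.2]
grip_width: 0.996
grip_force: 0.0
```

Emit:
step_arm --increments '[{"dx": -1,"dy": 0,"dz": 0,"wx": 0,"wy": 0,"wz": 0},{"dx": -1,"dy": 0,"dz": 0,"wx": 0,"wy": 0,"wz": 0},{"dx": 0,"dy": 0,"dz": 0,"wx": 0,"wy": 0,"wz": 0},{"dx": 0,"dy": 0,"dz": 0,"wx": 0,"wy": 0,"wz": 0},{"dx": 0,"dy": 0,"dz": 0,"wx": 0,"wy": 0,"wz": 0}]'

```text
time_s: 72.4
eef_pos: [484.9, 11.7, 216.2]
ee_rot: [0.0, 0.606, 0.795, 0.0]
force: [0.7, 0.2, -1.2]
grip_width: 0.997
grip_force: 0.0
```

Run:
```python
from h import *
look(dict(cup_red=(526,333,10),cup_green=(518,438,10),cup_blue=(531,228,10)),("top","scene"))
a=[cv2.imread("pics/last_top.png")[40:260,100:480],cv2.imread("pics/last_scene.png")[100:320,230:610]]
cv2.imwrite("pics/fin2.png",cv2.resize(np.vstack(a),None,fx=1.35,fy=1.35))
```

```text
72.4 [484.9  11.7 216.2] [ 0.7  0.2 -1.2] [[-0.265, 0.964], [0.964, 0.265], [-0.0, 0.0]]
top cup_red [527.1 335.8] 0.08
top cup_blue [532.3 230.1] 0.07
scene cup_red [528.8 332.6] 0.05
scene cup_green [519.8 437.5] 0.05
scene cup_blue [533.6 227.4] 0.04
```

View pics/fin2.png

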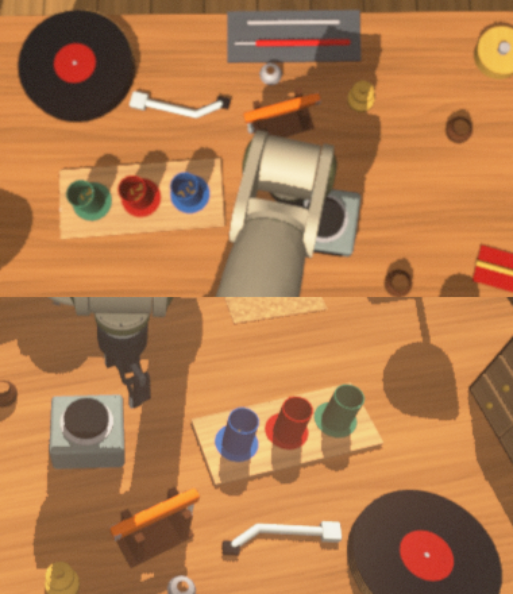

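All cups stand centred on their discs and the wand lies in its cradle.

```bash
python3 -c "
from h import *
print(finish_job())"
```

```text
the job is handed in; nothing more can be done
None
```

The job is handed in at about 72 s: all three cups were shaken and placed in order, red, green and blue were then dipped, and the wand is back in its cradle. The red cup was knocked off its disc late in the run and I put it back. The last pictures show all three cups within about 3 mm of their disc centres.

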